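Stand a sprinkler riser in its socket and lock it

ROBOT

A 6-joint arm with a two-finger parallel gripper is mounted at the origin on the work surface. World frame = base frame: x ahead of the robot, y to its left, z up, the work surface at z = 0. Lengths are in m, angles in rad, forces in N, time in s.
With the tool pointing down it reaches from about 0.225 to 0.875 m from the base axis. Payload 3.4 kg.
Tool frame: the origin (TCP) lies between the finger pads; the fingertips stand 25 mm ahead of it and the grasp point (between the pads) lies 6 mm ahead of it (manip.tips_ahead is the distance from the TCP to the fingertips, in m); z points along the fingers, x is the direction in which the jaws open and shut, and the axes are right-handed (so a half turn about z gives the same grasp; the last joint's range is limited). The gripper opens to 85 mm and grips with 20 to 120 N. Pads are 22 mm wide; open, the fingers measure 114 mm over their backs; the gripper's body (76 mm by 85 mm) begins 54 mm behind the grasp point. The pads swing forward as they close: fully open they stand 13 mm farther back than shut.
Start: joints at [1.019, 0.276, 1.505, -0, 1.361, -0.121], TCP at [0.24, 0.522, 0.256] pointing down, gripper open.
Joint ranges: [-2.89, 2.89], [-0.75, 2.08], [0.22, 2.7], [-1.18, 4.32], [0.11, 2.71], [-2.7, 2.7]. Speed limits (rad/s): [2.57, 2.57, 3.14, 3.14, 3.14, 3.14].

INTERFACE

Orientations are given as a unit quaternion [w, x, y, z].
In Python, from rig import manip gives the robot as it stands. The module is installed in compiled form; this text tells all that it offers.
- The arm moves only by the tool send_rows, never from a script. Its argument "plan" is a list of rows, each an object with "linear": the shift along the tool's x, y, z in m, a list of three; "delta_rot": the turn, a rotation vector about the tool's x, y, z in degrees, a list of three; "fingers": the finger opening in m, from 0 to 0.0854. A call has 1 to 12 rows; each row shifts and turns the pose as measured when the row begins, along the tool's axes as they then stand; what a row does not reach is not made up. A row lasts 1/12 s, in which the tool goes at most 41.7 mm and 7.16 degrees, less where a joint would pass 70% of its speed; a pose out of reach is approached as far as the arm can. A call with a gripper value outside its range is refused whole. The fingers move at their own pace and stop on an object; "force" is the grip in N (left out, the last holds). Time passes only in rows, so rows that do not move let the fingers close. It gives the time, the measured TCP pose, the force and the opening at its end, in the units of the state.
- manip.get_state(): the state, without advancing time (a new reading comes with each control period).
- manip.get_image(name): name is "scene" or "side" or "wrist"; returns the picture (400x640x3 uint8, red, green, blue); there is no depth.
- manip.camera_info(name): a dict with "K" (3x3 intrinsics, pixels), "rvec" (rotation vector, rad) and "tvec" (3), from world to camera coordinates, as OpenCV has them. Camera axes: x right, y down, z forward; pixel columns grow to the right and rows downward; lengths in m; the calibration is good to about 2 mm. A picture is of the moment at which its call begins: read the wrist's pose just before it. camera_info takes no time and is no camera call; for the wrist camera it gives the pose at the moment of the call.
- manip.sign_off(): hands the job in, once; it reports no verdict.
Trained networks look in the newest picture that a camera, given by its name, has taken for a name from the list of things; names that differ only in an ending like _2 or _b are one class to them, and where a whole thing is asked for, a point or a joint stands for the part that bears it (a point fixed in the world has none). Each returns a list of dicts, best first, with "p" (0 to 1); they miss things now and then, are a little off and sometimes report something else, mostly with a low value. They report only what shows in the picture. A call takes as long as a camera call.
- manip.find_in(thing, camera): "extent" ([left, top, right, bottom] in pixels, round what is visible of it).
- manip.masks_of(thing, camera): "pixels" (400x640 bool, what is visible of it) and "extent" ([left, top, right, bottom] in pixels, round what is visible of it).
The state is a dict: "clock": time; "qpos": joint angles; "qd": joint speeds; "effort": joint torques, N m; "position": TCP position; "ee_rot": TCP orientation; "contact_force": force on the tool from outside, world axes, zero at the start; "moment": the same for the moment, N m; "width": finger opening in m.
Only numpy, scipy, OpenCV 4.12 (cv2) and the standard library are available. Lean on these libraries where they do the work, as an engineer would, in place of code of your own. Each camera call takes 0.05 s, during which the arm holds its last target. There are 200 camera calls.

TASK

Get the sprinkler riser (the pipe with the round head) standing ready on the potting bench. Pick it up from the bench, lean it head up in the sloping rest and let go; then take it by its head and stand it upright in the socket of the block, flange fully down on the block. Last, turn the block's locking knob clockwise until it clicks past its detent and stops at its end, let go, and leave the other things on the bench where they are.

Things in the scene. Friction and masses are not known exactly. Their poses are not given: they have to be found in the camera images.
- riser: White sprinkler riser, 180 mm long, 130 g, lying on the bench. From the foot end: spigot 20 mm thick (tapered to 12 at the end) 0-40 mm; flange 36 x 36 mm, 40-46; bare pipe 20 mm thick, 46-144; round head 36 mm thick with black slots, 144-180. Origin: middle of its length, on its lower side as it lies, 18 mm off the axis. x axis: along the pipe, foot to head. It may lie before or behind the joiner.
- riser_foot (a point): Centre of the riser's foot end, on its axis (axes as riser).
- riser_mid (a point): On the riser's axis, 90 mm from the foot end, in the middle of the bare pipe; a good place to grip it as it lies, near its balance point.
- riser_head (a point): Centre of the round head, on the axis, 162 mm from the foot end and 18 mm below the head's flat end.
- rest: Aluminium sloping rest fixed to the bench, 190 x 80 mm foot, about 125 mm high, on one side of the bench (the block is on the other; they may change sides). Two V-notches and an end stop hold a riser leaning at 45 degrees, head up. Origin: centre of the underside. The slope rises towards its -x axis (roughly to the left as the robot sees it); z up.
- rest_seat (a point): Where the centre of the riser's foot end comes when it leans in the rest; the end stop is 1 mm beyond, and the riser may lie up to 15 mm further up the slope. The low notch carries the spigot 10-26 mm up the slope from here, the high notch the bare pipe 117-131 mm up; between them, and around the head, is room for fingers. Notch mouths are about 45 mm wide and open upwards, square to the slope.
- rest_top (a point): Where the centre of the riser's head comes when it leans in the rest, 162 mm up the slope from rest_seat: the line from rest_seat to rest_top is the riser's axis there.
- block: Grey plastic block fixed to the bench, 220 x 90 x 50 mm high, with an upright socket in its top near its +x end and a black locking knob near its -x end, 140 mm apart. A flat steel tongue (18 mm wide, 5 mm thick, underside 9 mm above the block's top) slides from the knob towards the socket as the knob turns. Origin: centre of the underside; z up.
- socket (a point): Centre of the socket's mouth, 50 mm above the bench; z up. Round hole 24 mm wide, 43 mm deep, chamfered 4 mm. When the riser is fully down its foot end is 40 mm below this point and its flange lies on the block; it may face any way round. Unlocked, the tongue ends 30-32 mm from the hole's axis; locked, 14 mm, over the flange. A riser not fully down blocks it.
- lock_grip (a point): On the knob's upright axis, 37 mm above the block's top (87 mm above the bench), at the height to grip. The knob has a bar grip 42 mm long, 14 mm wide, standing from 12 to 44 mm above the block's top; this point's x axis runs along the bar and turns with the knob; z up.
- lock (a joint): Angle of the locking knob, rad, growing clockwise seen from above: starts at 0 to 0.1, end stop at 1.2 (locked). A detent resists with up to about 0.15 N m (most near 0.4), is overcome at 0.8 (the click) and from there drives the knob on to 1.2; let go before 0.8 it tends to turn back.
- joiner: Bystander: like the riser but with a 36 mm square block in place of the round head, 180 mm long, lying on the bench beside the riser. Origin and axes as the riser's.
- pot: Bystander: terracotta pot, 90 mm wide, 55 mm high. Origin: centre of underside.
- tube_pot: Bystander: square black tube pot, 50 x 50 x 120 mm high. Origin: centre of underside.
- spray: Bystander: white bottle, 66 mm wide, 140 mm high. Origin: centre of underside.
- jar: Bystander: amber jar, 72 mm wide, 80 mm high. Origin: centre of underside.
- pot2: Bystander: black plastic pot, 84 mm wide, 50 mm high. Origin: centre of underside.

How it is judged:
By the outcome, as a careful person would: the job done as asked, in the order asked, and still so for the second after the job is handed in, with the robot touching nothing.
It also fails if it takes over 72 s, if anything falls off the work surface, if the arm or the gripper's body presses on something with over 40 N, if the wrist force passes 120 N, or if a joint passes its speed limit or range.

## Working session

There is one attempt and no reset: what is moved stays moved. The work goes in short steps, Python scripts to look and compute and a tool call to move; the robot and the scene stay as the last step left them, time stands still between calls to the robot, and variables do not carry over. Pictures are saved under pics/ and viewed, about 8 in all and at most 12, crops included, and the job is handed in when it is done.

Besides the shell and the picture viewer there is one more tool, called after ">>>" as name(argument=value, ...) on one line, values as JSON. send_rows: Moves the arm, as the interface text tells. Its arguments: {"type":"object","properties":{"plan":{"type":"array","items":{"type":"object","properties":{"linear":{"type":"array","items":{"type":"number"}},"delta_rot":{"type":"array","items":{"type":"number"}},"fingers":{"type":"number"}}}},"force":{"type":"number"}},"required":["plan"]}

```bash
mkdir -p pics; cat > h.py <<'E'
import numpy as np, cv2
from scipy.spatial.transform import Rotation as R
from rig import manip
np.set_printoptions(precision=4,suppress=True)
def cam(n):
    c=manip.camera_info(n);Rm=cv2.Rodrigues(np.array(c['rvec'],float))[0]
    return np.array(c['K'],float),Rm,np.array(c['tvec'],float).ravel()
def proj(P,c):
    K,Rm,t=c;p=(Rm@np.atleast_2d(P).T).T+t;p=p@K.T;return p[:,:2]/p[:,2:]
def ray(px,c):
    K,Rm,t=c;o=-Rm.T@t;d=Rm.T@np.linalg.inv(K)@np.array([px[0],px[1],1.]);return o,d/np.linalg.norm(d)
def onz(px,z,c):
    o,d=ray(px,c);return o+d*(z-o[2])/d[2]
def pose():
    s=manip.get_state();q=s['ee_rot'];return np.array(s['position']),R.from_quat([q[1],q[2],q[3],q[0]]),s
def save(n,f,crop=None,sc=1):
    im=manip.get_image(n)
    o=im
    if crop: o=o[crop[1]:crop[3],crop[0]:crop[2]]
    if sc!=1:o=cv2.resize(o,None,fx=sc,fy=sc,interpolation=cv2.INTER_CUBIC)
    cv2.imwrite('pics/'+f,o[...,::-1]);return im
E
python3 - <<'E'
from h import *
a=save('scene','a1.png');b=manip.get_image('side');
for n in ['scene','side']:
    K,Rm,t=cam(n);print(n,K[0],K[1],-Rm.T@t,Rm[2])
    for th in ['riser','joiner','rest','block','pot','tube_pot','spray','jar','pot2','lock_grip']:
        r=manip.find_in(th,n);print(th,[(round(x['p'],2),np.round(x['extent']).astype(int).tolist()) for x in r[:3]])
cv2.imwrite('pics/b1.png',b[...,::-1])
s=manip.get_state();print(s)
E
```

```text
scene [499.7948   0.     325.3472] [  0.     499.7948 199.9628] [1.3488 0.5497 1.0449] [-0.5641 -0.401  -0.7218]
riser [(0.71, [287, 197, 340, 234]), (0.63, [264, 125, 271, 145])]
joiner [(0.91, [314, 166, 360, 208]), (0.64, [225, 126, 289, 192])]
rest [(0.56, [388, 216, 461, 280]), (0.3, [283, 196, 336, 234])]
block [(0.88, [221, 122, 284, 191]), (0.66, [281, 197, 338, 238])]
pot [(0.9, [292, 237, 324, 276]), (0.9, [245, 208, 279, 245])]
tube_pot [(0.64, [477, 230, 522, 275])]
spray [(0.78, [214, 183, 241, 232])]
jar [(0.98, [335, 258, 359, 285])]
pot2 [(0.9, [292, 237, 324, 276]), (0.9, [245, 208, 279, 245])]
lock_grip [(0.64, [259, 127, 276, 144])]
side [444.9952   0.     323.2632] [  0.     444.9952 190.049 ] [ 0.2119 -0.5649  1.0139] [ 0.3344  0.5285 -0.7803]
riser [(0.96, [320, 200, 363, 253])]
joiner [(0.87, [289, 221, 318, 284]), (0.57, [347, 166, 378, 201]), (0.28, [324, 199, 368, 251])]
rest [(0.87, [243, 131, 288, 198])]
block [(0.91, [331, 276, 426, 374])]
pot [(0.91, [378, 204, 417, 240]), (0.7, [351, 168, 380, 201]), (0.23, [240, 136, 288, 200])]
tube_pot [(0.89, [207, 109, 229, 149]), (0.56, [412, 224, 446, 265])]
spray [(0.87, [413, 220, 446, 267])]
jar [(0.94, [329, 137, 357, 173])]
pot2 [(0.91, [378, 204, 417, 240]), (0.7, [351, 168, 380, 201]), (0.23, [240, 136, 288, 200])]
lock_grip [(0.64, [350, 324, 373, 353]), (0.4, [412, 221, 444, 265])]
{'clock': 1.1, 'qpos': array([ 1.019 ,  0.2759,  1.5049,  0.    ,  1.3607, -0.121 ]), 'qd': array([ 0.0014, -0.0012, -0.    ,  0.0022, -0.0001,  0.0017]), 'effort': array([  0.0006, -41.6666, -24.61  ,  -0.0003,   0.0002,   0.    ]), 'position': array([0.2401, 0.5225, 0.2563]), 'ee_rot': array([-0.    ,  0.8419,  0.5396,  0.0001]), 'contact_force': array([-0.0481,  0.0356,  0.9797]), 'moment': array([ 0.0389, -0.0659, -0.008 ]), 'width': 0.08536046299999382}
```

View both.

```bash
python3 - <<'E'
import cv2,numpy as np
a=cv2.imread('pics/a1.png')[110:310,190:560];b=cv2.imread('pics/b1.png')[90:390,190:480]
a=cv2.resize(a,None,fx=2.1,fy=2.1,interpolation=cv2.INTER_CUBIC);b=cv2.resize(b,None,fx=2,fy=2,interpolation=cv2.INTER_CUBIC)
cv2.imwrite('pics/a1c.png',a);cv2.imwrite('pics/b1c.png',b)
E
```

```text
(no output)
```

View pics/a1c.png

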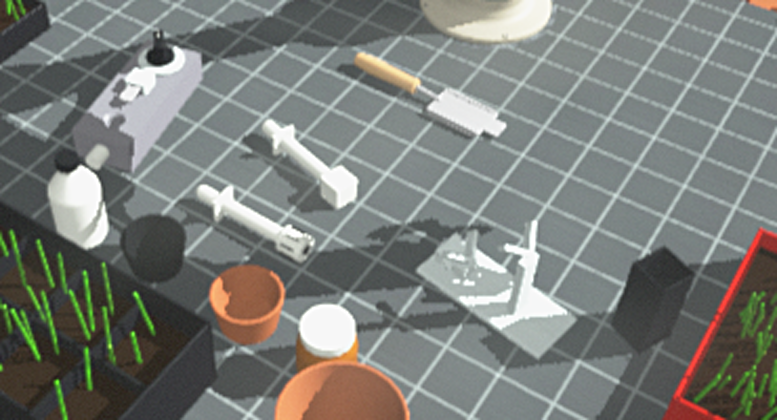

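View pics/b1c.png

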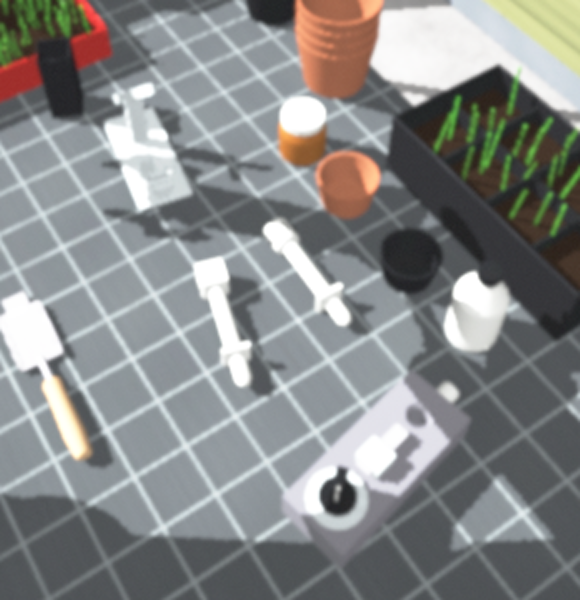

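The scene view shows the riser (round slotted head, crop 200,190–305,245), with the joiner behind it, the block at upper left and the rest at right. In the side view the riser runs from foot (345,318) to head (275,230), the socket is at (417,415) and the knob at (340,492).

```bash
python3 - <<'E'
from h import *
cs,cd=cam('scene'),cam('side')
A=lambda x,y:(190+x/2.1,110+y/2.1)
B=lambda x,y:(190+x/2,90+y/2)
def tri(a,b):
    o1,d1=ray(a,cs);o2,d2=ray(b,cd)
    M=np.stack([d1,-d2],1);s=np.linalg.lstsq(M,o2-o1,rcond=None)[0]
    p,q=o1+d1*s[0],o2+d2*s[1];return (p+q)/2,np.linalg.norm(p-q)
print('foot',onz(A(203,192),.018,cs),onz(B(345,318),.018,cd))
print('head',onz(A(305,245),.018,cs),onz(B(272,230),.018,cd))
print('jfoot',onz(A(268,127),.018,cs),onz(B(241,380),.018,cd));print('jhead',onz(A(350,195),.018,cs),onz(B(210,265),.018,cd))
for a in [(417,270),(460,235),(578,318),(538,357)]: print('restS',onz(A(*a),.005,cs))
for a in [(150,208),(191,188),(145,112),(105,135)]: print('restD',onz(B(*a),.005,cd))
print('sock',onz(B(417,415),.05,cd)); print('knob',tri(A(158,38),B(342,480)),onz(B(338,497),.06,cd))
for a in [(410,372),(470,412),(340,560),(283,492)]: print('blk',onz(B(*a),.05,cd))
for n,b in dict(pot=(345,205),pot2=(412,275),spray=(470,340),jar=(303,152),tube=(70,112)).items(): print(n,onz(B(*b),.0,cd))
# wrist cam mount
p,r,s=pose();K,Rm,t=cam('wrist');C=-Rm.T@t;print(K[0],r.inv().apply(C-p),(r.inv()*R.from_matrix(Rm.T)).as_matrix())
E
```

```text
foot [ 0.6132 -0.1081  0.018 ] [ 0.617  -0.1105  0.018 ]
head [0.6133 0.0586 0.018 ] [0.616  0.0605 0.018 ]
jfoot [ 0.4584 -0.1105  0.018 ] [ 0.4575 -0.1117  0.018 ]
jhead [0.5055 0.0588 0.018 ] [0.5134 0.0572 0.018 ]
restS [0.5579 0.1938 0.005 ]
restS [0.4744 0.2106 0.005 ]
restS [0.5124 0.3939 0.005 ]
restS [0.5926 0.3786 0.005 ]
restD [0.4958 0.1989 0.005 ]
restD [0.564  0.1987 0.005 ]
restD [0.5811 0.3739 0.005 ]
restD [0.506  0.3643 0.005 ]
sock [ 0.5967 -0.2765  0.05  ]
knob (array([ 0.464 , -0.3033,  0.0972]), np.float64(0.0039102701382723705)) [ 0.461  -0.3071  0.06  ]
blk [ 0.6248 -0.2286  0.05  ]
blk [ 0.6506 -0.3073  0.05  ]
blk [ 0.4262 -0.3597  0.05  ]
blk [ 0.4163 -0.2668  0.05  ]
pot [0.7366 0.0514 0.    ]
pot2 [ 0.7409 -0.0975  0.    ]
spray [ 0.7399 -0.2177  0.    ]
jar [0.7441 0.17   0.    ]
tube [0.4833 0.4445 0.    ]
[338.9534   0.     324.097 ] [-0.0004 -0.0667 -0.1184] [[ 1.     -0.0005 -0.0002]
 [ 0.0005  0.9636  0.2672]
 [ 0.0001 -0.2672  0.9636]]
```

```bash
cat >> h.py <<'E'
import json
def RX(a):  # columns = tool axes for slope angle: start tool down with x=+X
    return R.from_matrix(np.array([[1,0,0],[0,-1,0],[0,0,-1.]]))
def plan(p,r,f=None,n=None,mm=38.,dg=6.8,start=None):
    p0,r0,_=pose() if start is None else (*start,0)
    rv=(r0.inv()*r).as_rotvec();d=np.array(p)-p0
    m=max(1,int(np.ceil(max(np.linalg.norm(d)*1000/mm,np.rad2deg(np.linalg.norm(rv))/dg)))) if n is None else n
    rows=[]
    for i in range(m):
        ri=r0*R.from_rotvec(rv*i/m)
        l=ri.inv().apply(d/m)
        o={"linear":[round(x,4)+0. for x in l],"delta_rot":[round(x,2)+0. for x in np.rad2deg(rv/m)]}
        if f is not None:o["fingers"]=f
        rows.append(o)
    print(m);print('\n'.join(json.dumps(rows[k:k+12]) for k in range(0,m,12)))
def down(yaw): # tool down, tool x at world yaw (rad)
    c,s=np.cos(yaw),np.sin(yaw);return R.from_matrix(np.array([[c,s,0],[s,-c,0],[0,0,-1.]]))
E
python3 - <<'E'
from h import *
plan([.615,-.025,.25],down(0.0),.0854)
E
```

```text
18
[{"linear": [-0.0189, 0.0316, 0.0003], "delta_rot": [0.0, 0.0, 3.63], "fingers": 0.0854}, {"linear": [-0.0169, 0.0328, 0.0004], "delta_rot": [0.0, 0.0, 3.63], "fingers": 0.0854}, {"linear": [-0.0148, 0.0338, 0.0004], "delta_rot": [0.0, 0.0, 3.63], "fingers": 0.0854}, {"linear": [-0.0126, 0.0346, 0.0004], "delta_rot": [0.0, 0.0, 3.63], "fingers": 0.0854}, {"linear": [-0.0104, 0.0354, 0.0004], "delta_rot": [0.0, 0.0, 3.63], "fingers": 0.0854}, {"linear": [-0.0082, 0.036, 0.0004], "delta_rot": [0.0, 0.0, 3.63], "fingers": 0.0854}, {"linear": [-0.0059, 0.0364, 0.0004], "delta_rot": [0.0, 0.0, 3.63], "fingers": 0.0854}, {"linear": [-0.0035, 0.0367, 0.0004], "delta_rot": [0.0, 0.0, 3.63], "fingers": 0.0854}, {"linear": [-0.0012, 0.0368, 0.0004], "delta_rot": [0.0, 0.0, 3.63], "fingers": 0.0854}, {"linear": [0.0011, 0.0368, 0.0004], "delta_rot": [0.0, 0.0, 3.63], "fingers": 0.0854}, {"linear": [0.0034, 0.0367, 0.0004], "delta_rot": [0.0, 0.0, 3.63], "fingers": 0.0854}, {"linear": [0.0058, 0.0364, 0.0004], "delta_rot": [0.0, 0.0, 3.63], "fingers": 0.0854}]
[{"linear": [0.0081, 0.036, 0.0004], "delta_rot": [0.0, 0.0, 3.63], "fingers": 0.0854}, {"linear": [0.0103, 0.0354, 0.0004], "delta_rot": [0.0, 0.0, 3.63], "fingers": 0.0854}, {"linear": [0.0125, 0.0347, 0.0004], "delta_rot": [0.0, 0.0, 3.63], "fingers": 0.0854}, {"linear": [0.0147, 0.0338, 0.0004], "delta_rot": [0.0, 0.0, 3.63], "fingers": 0.0854}, {"linear": [0.0168, 0.0328, 0.0004], "delta_rot": [0.0, 0.0, 3.63], "fingers": 0.0854}, {"linear": [0.0189, 0.0317, 0.0004], "delta_rot": [0.0, 0.0, 3.63], "fingers": 0.0854}]
```

>>> send_rows(plan=[{"linear": [-0.019,0.032,0],"delta_rot": [0,0,3.6],"fingers": 0.085},{"linear": [-0.017,0.033,0],"delta_rot": [0,0,3.6]},{"linear": [-0.015,0.034,0],"delta_rot": [0,0,3.6]},{"linear": [-0.013,0.035,0],"delta_rot": [0,0,3.6]},{"linear": [-0.01,0.035,0],"delta_rot": [0,0,3.6]},{"linear": [-0.008,0.036,0],"delta_rot": [0,0,3.6]},{"linear": [-0.006,0.036,0],"delta_rot": [0,0,3.6]},{"linear": [-0.004,0.037,0],"delta_rot": [0,0,3.6]},{"linear": [-0.001,0.037,0],"delta_rot": [0,0,3.6]},{"linear": [0.001,0.037,0],"delta_rot": [0,0,3.6]},{"linear": [0.003,0.037,0],"delta_rot": [0,0,3.6]},{"linear": [0.006,0.036,0],"delta_rot": [0,0,3.6]}])

```text
$.plan[1]: bad value
```

>>> send_rows(plan=[{"linear": [0.008,0.036,0],"delta_rot": [0,0,3.6]},{"linear": [0.01,0.035,0],"delta_rot": [0,0,3.6]},{"linear": [0.013,0.035,0],"delta_rot": [0,0,3.6]},{"linear": [0.015,0.034,0],"delta_rot": [0,0,3.6]},{"linear": [0.017,0.033,0],"delta_rot": [0,0,3.6]},{"linear": [0.019,0.032,0],"delta_rot": [0,0,3.6]}])

```text
$.plan[0]: bad value
```

```bash
python3 - <<'E'
from h import *
p,r,s=pose();print(p,r.as_matrix(),s['qpos'],s['clock'])
c=cam('wrist');im=save('wrist','w1.png')
for th in ['riser','block','rest','lock_grip','joiner']:
    x=manip.masks_of(th,'wrist')
    for k in x[:2]:
        m=k['pixels'].astype(np.uint8);pts=np.argwhere(m)[:,::-1].astype(float)
        if len(pts)<20: continue
        print(th,round(k['p'],2),np.round(k['extent']).tolist(),len(pts),pts.mean(0),cv2.minAreaRect(pts.astype(np.float32)))
print('riser pred',proj([[.615,-.109,.018],[.615,.06,.018]],c),'sock',proj([[.597,-.2765,.05],[.464,-.303,.087]],c))
E
```

```text
[0.2401 0.5225 0.2563] [[ 0.4176  0.9086  0.0001]
 [ 0.9086 -0.4176  0.0001]
 [ 0.0001  0.     -1.    ]] [ 1.019   0.2759  1.5049  0.      1.3607 -0.121 ] 1.1
riser pred [[ 54.1901 557.1787]
 [147.2915 524.7874]] sock [[ -61.4444  609.1448]
 [-179.3258  595.7951]]
```

View pics/w1.png

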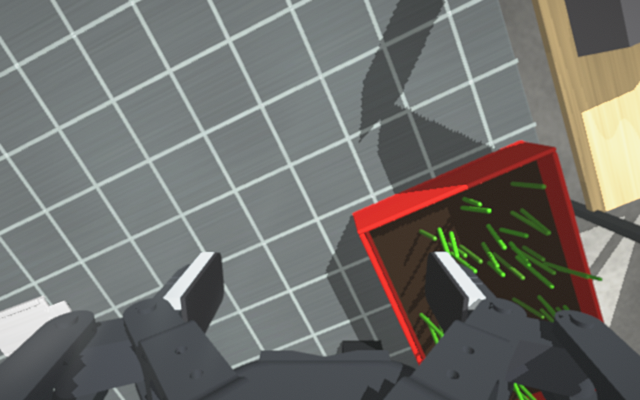

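The moves were refused because every row must carry `fingers`, so this picture is only the start view: fingers at the lower edge, red tray at right. I'll resend with the full rows.

>>> send_rows(plan=[{"linear": [-0.019,0.032,0],"delta_rot": [0,0,3.6],"fingers": 0.085},{"linear": [-0.017,0.033,0],"delta_rot": [0,0,3.6],"fingers": 0.085},{"linear": [-0.015,0.034,0],"delta_rot": [0,0,3.6],"fingers": 0.085},{"linear": [-0.013,0.035,0],"delta_rot": [0,0,3.6],"fingers": 0.085},{"linear": [-0.01,0.035,0],"delta_rot": [0,0,3.6],"fingers": 0.085},{"linear": [-0.008,0.036,0],"delta_rot": [0,0,3.6],"fingers": 0.085},{"linear": [-0.006,0.036,0],"delta_rot": [0,0,3.6],"fingers": 0.085},{"linear": [-0.004,0.037,0],"delta_rot": [0,0,3.6],"fingers": 0.085},{"linear": [-0.001,0.037,0],"delta_rot": [0,0,3.6],"fingers": 0.085},{"linear": [0.001,0.037,0],"delta_rot": [0,0,3.6],"fingers": 0.085},{"linear": [0.003,0.037,0],"delta_rot": [0,0,3.6],"fingers": 0.085},{"linear": [0.006,0.036,0],"delta_rot": [0,0,3.6],"fingers": 0.085}])

```text
clock: 2.4
position: [0.4936, 0.1462, 0.2554]
ee_rot: [-0.003, 0.983, 0.181, 0.002]
contact_force: [0.5, 1.0, 0.0]
width: 0.085
```

>>> send_rows(plan=[{"linear": [0.008,0.036,0],"delta_rot": [0,0,3.6],"fingers": 0.085},{"linear": [0.01,0.035,0],"delta_rot": [0,0,3.6],"fingers": 0.085},{"linear": [0.013,0.035,0],"delta_rot": [0,0,3.6],"fingers": 0.085},{"linear": [0.015,0.034,0],"delta_rot": [0,0,3.6],"fingers": 0.085},{"linear": [0.017,0.033,0],"delta_rot": [0,0,3.6],"fingers": 0.085},{"linear": [0.019,0.032,0],"delta_rot": [0,0,3.6],"fingers": 0.085}])

```text
clock: 2.9
position: [0.6197, -0.0506, 0.2554]
ee_rot: [-0.004, 1.0, -0.017, 0.003]
contact_force: [0.0, 0.9, -0.0]
width: 0.0849
```

```bash
python3 - <<'E'
from h import *
p,r,s=pose();print(p,r.as_matrix(),s['qpos'],s['clock'])
c=cam('wrist');im=save('wrist','w2.png')
for th in ['riser','block','rest','lock_grip','joiner']:
    x=manip.masks_of(th,'wrist')
    for k in x[:2]:
        m=k['pixels'].astype(np.uint8);pts=np.argwhere(m)[:,::-1].astype(float)
        if len(pts)<20: continue
        print(th,round(k['p'],2),np.round(k['extent']).tolist(),len(pts),pts.mean(0),cv2.minAreaRect(pts.astype(np.float32)))
print('riser pred',proj([[.615,-.109,.018],[.615,.06,.018]],c),'sock',proj([[.597,-.2765,.05],[.464,-.303,.087]],c))
E
```

```text
[ 0.6197 -0.0506  0.2554] [[ 0.9994 -0.034   0.0061]
 [-0.034  -0.9994  0.0089]
 [ 0.0058 -0.0091 -0.9999]] [-0.1988  0.3442  1.4062  0.01    1.387  -0.1666] 2.9
riser 0.56 [300.0, 55.0, 338.0, 233.0] 4170 [321.2281 132.8317] ((320.5, 144.5), (177.0, 39.0), 90.0)
riser 0.42 [208.0, 310.0, 366.0, 367.0] 4410 [286.0091 337.8957] ((286.42193603515625, 340.5985107421875), (43.76368713378906, 149.04196166992188), 78.9964599609375)
block 0.59 [208.0, 310.0, 365.0, 369.0] 4642 [285.7372 338.0806] ((286.1050720214844, 339.69635009765625), (44.3248405456543, 151.4197235107422), 80.27242279052734)
joiner 0.89 [166.0, 67.0, 228.0, 244.0] 4637 [195.5238 142.2094] ((194.5458526611328, 154.40609741210938), (47.44676971435547, 173.26663208007812), 7.594643592834473)
riser pred [[319.7722 225.1177]
 [313.2623  62.2309]] sock [[309.4569 373.0933]
 [184.2789 424.3188]]
```

View pics/w2.png

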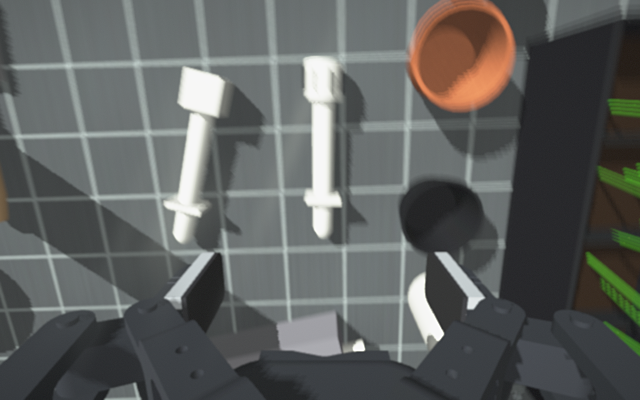

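The wrist view shows the riser upright in the picture at column ~322, with the foot tip at row 236, flange at ~198 and head end at ~56. The joiner is to its left.

```bash
python3 - <<'E'
from h import *
c=cam('wrist')
f=onz((322.5,237),.016,c);h=onz((321.5,57),.03,c);fl=onz((322.5,196),.036,c)
print(f,h,fl, np.linalg.norm((h-f)[:2]))
m1=onz((322.5,205),.02,c);m2=onz((321.5,110),.02,c);d=(m2-m1)[:2];d/=np.linalg.norm(d);print('dir',d,np.rad2deg(np.arctan2(d[1],d[0])))
mid=f[:2]+d*.09;print('mid',mid)
yaw=np.arctan2(d[1],d[0])-np.pi/2
ax=np.array([*d,0])
G=[*mid,.018]
plan([mid[0],mid[1],.018+.006+.06],down(yaw),.06)
print('then dz 60mm')
E
```

```text
[ 0.6161 -0.1211  0.016 ] [0.621  0.0656 0.03  ] [ 0.6177 -0.0684  0.036 ] 0.18673596915831112
dir [0.0213 0.9998] 88.77891797648641
mid [ 0.618  -0.0311]
5
[{"linear": [-0.0003, -0.003, 0.0343], "delta_rot": [-0.11, -0.05, -0.1], "fingers": 0.06}, {"linear": [-0.0003, -0.0031, 0.0343], "delta_rot": [-0.11, -0.05, -0.1], "fingers": 0.06}, {"linear": [-0.0002, -0.0032, 0.0343], "delta_rot": [-0.11, -0.05, -0.1], "fingers": 0.06}, {"linear": [-0.0002, -0.0032, 0.0343], "delta_rot": [-0.11, -0.05, -0.1], "fingers": 0.06}, {"linear": [-0.0002, -0.0033, 0.0342], "delta_rot": [-0.11, -0.05, -0.1], "fingers": 0.06}]
then dz 60mm
```

>>> send_rows(plan=[{"linear": [-0.01,-0.033,-0.008],"delta_rot": [0,0,0],"fingers": 0.06},{"linear": [-0.01,-0.033,-0.008],"delta_rot": [0,0,0],"fingers": 0.06},{"linear": [-0.01,-0.033,-0.008],"delta_rot": [0,0,0],"fingers": 0.06},{"linear": [-0.01,-0.033,-0.008],"delta_rot": [0,0,0],"fingers": 0.06},{"linear": [-0.01,-0.033,-0.008],"delta_rot": [0,0,0],"fingers": 0.06},{"linear": [-0.01,-0.033,-0.008],"delta_rot": [0,0,0],"fingers": 0.06},{"linear": [-0.01,-0.033,-0.008],"delta_rot": [0,0,0],"fingers": 0.06},{"linear": [-0.01,-0.033,-0.008],"delta_rot": [0,0,0],"fingers": 0.06},{"linear": [-0.006,-0.033,-0.008],"delta_rot": [0,0,0],"fingers": 0.06},{"linear": [0,0,0],"delta_rot": [0,0,0],"fingers": 0.06}])

```text
clock: 4.03
position: [0.5226, 0.2738, 0.3352]
ee_rot: [-0.008, 1.0, -0.006, 0.002]
contact_force: [0.5, -1.3, 1.3]
width: 0.0599
```

```bash
python3 - <<'E'
from h import *
p,r,s=pose();print(p,s['qpos'],s['clock'])
c=cam('wrist');im=manip.get_image('wrist')
x=manip.masks_of('rest','wrist')
for k in x[:2]: print(k['p'],k['extent'])
e=x[0]['extent'];x0,y0=max(0,int(e[0])-30),max(0,int(e[1])-30);x1,y1=min(640,int(e[2])+30),min(400,int(e[3])+30)
o=cv2.resize(im[y0:y1,x0:x1],None,fx=3,fy=3,interpolation=cv2.INTER_CUBIC);cv2.imwrite('pics/w3.png',o[...,::-1]);print(x0,y0,o.shape)
np.savez('w3.npz',K=c[0],R=c[1],t=c[2],m=x[0]['pixels'])
E
```

```text
[0.5226 0.2738 0.3352] [0.3571 0.2614 1.3334 0.013  1.5378 0.3696] 4.0333
0.87 [298.3, 67.9, 379.1, 223.1]
268 37 (648, 423, 3)
```

View pics/w3.png

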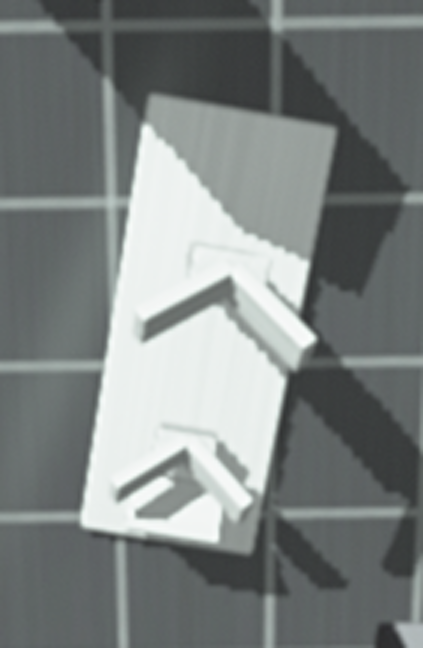

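The wrist view shows the rest's base corners at crop (150,95), (337,128), (252,555), (82,527). The high V vertex is near (230,275) and the low one near (187,450), with the end stop at the bottom. I need heights, so I'll zoom both fixed cameras in on the rest.

```bash
python3 - <<'E'
from h import *
a=cv2.imread('pics/a1.png');b=manip.get_image('side')[...,::-1];b=cv2.imread('pics/b1.png') if True else b
# arm may hide in the new pictures: the first ones are used
o=np.hstack([cv2.resize(a[205:285,385:470],(425,400),interpolation=cv2.INTER_CUBIC),cv2.resize(b[125:205,235:300],(325,400),interpolation=cv2.INTER_CUBIC)])
cv2.imwrite('pics/z1.png',o)
z=np.load('w3.npz');c=(z['K'],z['R'],z['t'])
for zz in (.003,.006):
    P=np.array([onz((268+x/3,37+y/3),zz,c) for x,y in [(150,95),(337,128),(252,555),(82,527)]])
    print(P, np.linalg.norm(np.diff(P[[0,1,2,3,0]],axis=0),axis=1),P.mean(0))
    u=(P[0]+P[1]-P[2]-P[3]);u/=np.linalg.norm(u);print('up dir',u)
E
```

```text
[[0.5186 0.3908 0.003 ]
 [0.597  0.3768 0.003 ]
 [0.5627 0.1885 0.003 ]
 [0.4838 0.2033 0.003 ]] [0.0796 0.1914 0.0803 0.1907] [0.5405 0.2898 0.003 ]
up dir [0.1811 0.9835 0.    ]
[[0.5186 0.3904 0.006 ]
 [0.5965 0.3765 0.006 ]
 [0.5624 0.1895 0.006 ]
 [0.484  0.2042 0.006 ]] [0.0791 0.1901 0.0797 0.1894] [0.5404 0.2902 0.006 ]
up dir [0.1811 0.9835 0.    ]
```

View pics/z1.png

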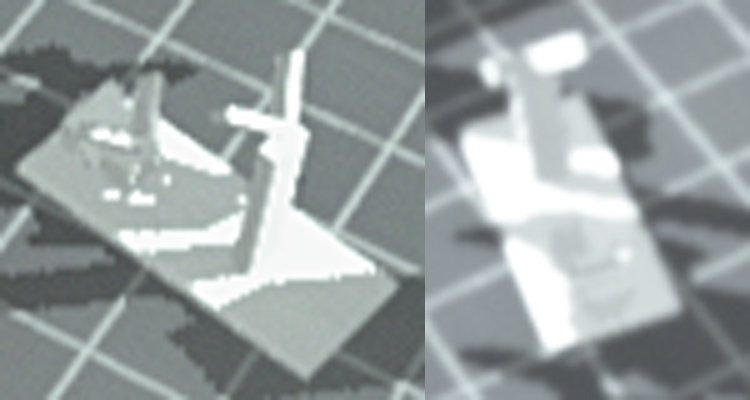

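Base pose is good: centre (0.5405, 0.290), upslope (0.181, 0.9835). In the scene zoom the high notch's arm tips are at (298,50) and (228,110), so I'll triangulate them against the wrist view.

```bash
python3 - <<'E'
from h import *
z=np.load('w3.npz');c=(z['K'],z['R'],z['t']);cs=cam('scene')
W=lambda x,y:(268+x/3,37+y/3)
S=lambda x,y:(385+x/5,205+y/5)
u=np.array([.1811,.9835]);v=np.array([.9835,-.1811]);O=np.array([.5405,.290])
def tri(a,b):
    o1,d1=ray(a,c);o2,d2=ray(b,cs);s=np.linalg.lstsq(np.stack([d1,-d2],1),o2-o1,rcond=None)[0]
    p,q=o1+d1*s[0],o2+d2*s[1];return (p+q)/2,np.linalg.norm(p-q)
for a,b in [((140,315),(298,50)),((312,338),(230,110)),((115,492),(150,75)),((230,275),(288,130)),((187,448),(140,145))]:
    p,e=tri(W(*a),S(*b));print(p,round(e,4),'up',(p[:2]-O)@u,'lat',(p[:2]-O)@v)
# model: vertex lines at s, n=-14.1mm; z from assumed seat z
for zs in (.025,.03,.035,.04):
    zh=zs+.131*.7071-.0141*.7071; zl=zs+.026*.7071-.0141*.7071
    H=onz(W(231,275),zh,c);L=onz(W(187,449),zl,c);
    print(zs,'sep',(H-L)[:2]@u,(H[:2]-O)@u,(L[:2]-O)@u,(H[:2]-O)@v,(L[:2]-O)@v,'seat up', (H[:2]-O)@u-.131*.7071-.01,(L[:2]-O)@u-.026*.7071-.01)
E
```

```text
[0.5155 0.3127 0.1357] 0.0026 up 0.01783665902591777 lat -0.028684843205253118
[0.5692 0.3039 0.136 ] 0.0006 up 0.018904931651355067 lat 0.025732281002693477
[0.5022 0.2354 0.056 ] 0.0031 up -0.06064969757368358 lat -0.027757510979553222
[0.5447 0.3244 0.1121] 0.0048 up 0.03461232869745821 lat -0.0021150841559265604
[0.532  0.2483 0.0362] 0.002 up -0.04251643951391355 lat -0.0008641380996001834
0.025 sep 0.07682675669866611 0.032292600910825114 -0.044534155787841 -0.0005645081441355089 -0.00033673860203635854 seat up -0.07033749908917487 -0.07291875578784099
0.03 sep 0.07594642442432713 0.0324721673844091 -0.04347425703991802 -0.0009260982701585938 -0.0006372955181549726 seat up -0.07015793261559089 -0.07185885703991801
0.035 sep 0.07506609214998806 0.03265173385799303 -0.04241435829199503 -0.0012876883961816677 -0.0009378524342734756 seat up -0.06997836614200696 -0.07079895829199502
0.04 sep 0.07418575987564906 0.032831300331577024 -0.041354459544072034 -0.0016492785222047518 -0.0012384093503919802 seat up -0.06979879966842296 -0.06973905954407203
```

```bash
python3 - <<'E'
from h import *
plan([.618,-.027,.10],down(-.021),.06)
E
```

```text
11
[{"linear": [0.009, 0.0268, 0.021], "delta_rot": [-0.04, -0.01, 0.02], "fingers": 0.06}, {"linear": [0.009, 0.0268, 0.021], "delta_rot": [-0.04, -0.01, 0.02], "fingers": 0.06}, {"linear": [0.009, 0.0268, 0.021], "delta_rot": [-0.04, -0.01, 0.02], "fingers": 0.06}, {"linear": [0.009, 0.0267, 0.021], "delta_rot": [-0.04, -0.01, 0.02], "fingers": 0.06}, {"linear": [0.009, 0.0267, 0.0211], "delta_rot": [-0.04, -0.01, 0.02], "fingers": 0.06}, {"linear": [0.0091, 0.0267, 0.0211], "delta_rot": [-0.04, -0.01, 0.02], "fingers": 0.06}, {"linear": [0.0091, 0.0267, 0.0211], "delta_rot": [-0.04, -0.01, 0.02], "fingers": 0.06}, {"linear": [0.0091, 0.0267, 0.0211], "delta_rot": [-0.04, -0.01, 0.02], "fingers": 0.06}, {"linear": [0.0091, 0.0266, 0.0211], "delta_rot": [-0.04, -0.01, 0.02], "fingers": 0.06}, {"linear": [0.0091, 0.0266, 0.0212], "delta_rot": [-0.04, -0.01, 0.02], "fingers": 0.06}, {"linear": [0.0091, 0.0266, 0.0212], "delta_rot": [-0.04, -0.01, 0.02], "fingers": 0.06}]
```

>>> send_rows(plan=[{"linear": [0.009,0.027,0.02],"delta_rot": [0,0,0],"fingers": 0.06},{"linear": [0.009,0.027,0.02],"delta_rot": [0,0,0],"fingers": 0.06},{"linear": [0.009,0.027,0.02],"delta_rot": [0,0,0],"fingers": 0.06},{"linear": [0.009,0.027,0.02],"delta_rot": [0,0,0],"fingers": 0.06},{"linear": [0.009,0.027,0.021],"delta_rot": [0,0,0],"fingers": 0.06},{"linear": [0.009,0.027,0.021],"delta_rot": [0,0,0],"fingers": 0.06},{"linear": [0.009,0.027,0.021],"delta_rot": [0,0,0],"fingers": 0.06},{"linear": [0.009,0.027,0.021],"delta_rot": [0,0,0],"fingers": 0.06},{"linear": [0.009,0.027,0.021],"delta_rot": [0,0,0],"fingers": 0.06},{"linear": [0.009,0.026,0.021],"delta_rot": [0,0,0],"fingers": 0.06},{"linear": [0.009,0.025,0.021],"delta_rot": [0,0,0],"fingers": 0.06},{"linear": [0,0,0],"delta_rot": [0,0,0],"fingers": 0.06}])

```text
clock: 5.18
position: [0.6154, -0.0522, 0.093]
ee_rot: [-0.003, 1.0, -0.012, 0.001]
contact_force: [0.0, 0.1, 0.4]
width: 0.0598
```

```bash
python3 - <<'E'
from h import *
p,r,s=pose();print(p,s['clock'],r.as_matrix()[:,0],r.as_matrix()[:,2])
c=cam('wrist');im=manip.get_image('wrist');cv2.imwrite('pics/w4.png',im[...,::-1])
x=manip.masks_of('riser','wrist')
for k in x[:2]:
    m=k['pixels'];print(k['p'],k['extent'])
    for row in range(int(k['extent'][1]),int(k['extent'][3]),25):
        q=np.where(m[row])[0]
        if len(q):
            a=onz((q.min(),row),.018,c);b=onz((q.max(),row),.018,c);print(row,q.min(),q.max(),(a+b)/2)
    print(onz(((k['extent'][0]+k['extent'][2])/2,k['extent'][3]),.016,c),onz(((k['extent'][0]+k['extent'][2])/2,k['extent'][1]),.02,c))
plan([.618,-.027,.030],down(-.021),.06)
E
```

```text
[ 0.6154 -0.0522  0.093 ] 5.1833 [ 0.9997 -0.0236  0.0022] [ 0.0024  0.0057 -1.    ]
0.97 [292.4, 1.1, 367.1, 321.2]
1 304 357 [0.6223 0.0666 0.018 ]
26 292 368 [0.6218 0.0549 0.018 ]
51 293 367 [0.6216 0.0429 0.018 ]
76 297 363 [0.6213 0.0304 0.018 ]
101 312 347 [0.6208 0.0175 0.018 ]
126 312 347 [0.6205 0.0041 0.018 ]
151 313 346 [ 0.6203 -0.0099  0.018 ]
176 313 345 [ 0.6197 -0.0244  0.018 ]
201 313 345 [ 0.6194 -0.0394  0.018 ]
226 312 343 [ 0.6182 -0.0551  0.018 ]
251 299 356 [ 0.6178 -0.0714  0.018 ]
276 312 342 [ 0.6171 -0.0885  0.018 ]
301 312 342 [ 0.6167 -0.1062  0.018 ]
[ 0.6182 -0.1226  0.016 ] [0.6219 0.066  0.02  ]
2
[{"linear": [0.0008, -0.0106, 0.0331], "delta_rot": [-0.23, -0.13, -0.05], "fingers": 0.06}, {"linear": [0.0009, -0.0108, 0.0331], "delta_rot": [-0.23, -0.13, -0.05], "fingers": 0.06}]
```

>>> send_rows(plan=[{"linear": [0.0015,-0.0135,0.018],"delta_rot": [-0.2,-0.1,0.2],"fingers": 0.06},{"linear": [0.0015,-0.0135,0.018],"delta_rot": [-0.2,-0.1,0.2],"fingers": 0.06},{"linear": [0.001,0,0.018],"delta_rot": [0,0,0],"fingers": 0.06},{"linear": [0,0,0.009],"delta_rot": [0,0,0],"fingers": 0.06},{"linear": [0,0,0],"delta_rot": [0,0,0],"fingers": 0.06}])

```text
clock: 5.7
position: [0.6215, -0.0203, 0.0375]
ee_rot: [-0.0, 1.0, -0.016, 0.005]
contact_force: [-0.3, -0.0, 0.2]
width: 0.0601
```

>>> send_rows(force=50, plan=[{"linear": [-0.001,0.005,0.005],"delta_rot": [0,0.4,0],"fingers": 0.06},{"linear": [0,0,0.002],"delta_rot": [0,0,0],"fingers": 0.06},{"linear": [0,0,0],"delta_rot": [0,0,0],"fingers": 0.01},{"linear": [0,0,0],"delta_rot": [0,0,0],"fingers": 0.01},{"linear": [0,0,0],"delta_rot": [0,0,0],"fingers": 0.01},{"linear": [0,0,0],"delta_rot": [0,0,0],"fingers": 0.01}])

```text
clock: 6.2
position: [0.6216, -0.0256, 0.035]
ee_rot: [0.0, 1.0, -0.016, 0.012]
contact_force: [-0.2, 0.8, -2.0]
width: 0.0179
```

>>> send_rows(plan=[{"linear": [0,0,0],"delta_rot": [0,0,0],"fingers": 0.01},{"linear": [0,0,0],"delta_rot": [0,0,0],"fingers": 0.01}])

```text
clock: 6.37
position: [0.6218, -0.0259, 0.0354]
ee_rot: [0.0, 1.0, -0.016, 0.012]
contact_force: [-0.0, 0.1, -1.6]
width: 0.018
```

```bash
cat >> h.py <<'E'
u=np.array([.1811,.9835]);v=np.array([.9835,-.1811]);O=np.array([.5405,.290])
U=np.array([*(u*.70711),.70711]);N=np.array([*(-u*.70711),.70711]);V=np.array([*v,0])
SEAT=np.array([*(O-u*.0705),.030])
RS=R.from_matrix(np.stack([V,-U,-N],1))  # tool square to slope
E
python3 - <<'E'
from h import *
p,r,s=pose();print(p,s['width'],s['contact_force'],r.as_matrix())
off=np.array([.6197,-.026,.018])-p;print('riser mid in tool',r.inv().apply(off))
print(np.linalg.det(RS.as_matrix()))
T=SEAT+U*(.096)+N*(.012);print('T',T,T+N*.09)
q1=p+[0,0,.2];print('lift, then');plan(T+N*.09,RS,.01,start=(q1,r))
E
```

```text
[ 0.6218 -0.0259  0.0354] 0.017967770661187685 [-0.0326  0.0515 -1.6366] [[ 0.9992 -0.0319  0.0247]
 [-0.0319 -0.9995 -0.0008]
 [ 0.0247  0.     -0.9997]]
riser mid in tool [-0.0026  0.0002  0.0174]
0.9999999999999998
T [0.5385 0.2791 0.1064] [0.527  0.2165 0.17  ]
lift, then
8
[{"linear": [-0.013, -0.0299, 0.0079], "delta_rot": [5.6, 0.25, 1.09], "fingers": 0.01}, {"linear": [-0.0136, -0.0287, 0.0107], "delta_rot": [5.6, 0.25, 1.09], "fingers": 0.01}, {"linear": [-0.0142, -0.0273, 0.0133], "delta_rot": [5.6, 0.25, 1.09], "fingers": 0.01}, {"linear": [-0.0148, -0.0256, 0.0159], "delta_rot": [5.6, 0.25, 1.09], "fingers": 0.01}, {"linear": [-0.0153, -0.0236, 0.0182], "delta_rot": [5.6, 0.25, 1.09], "fingers": 0.01}, {"linear": [-0.0158, -0.0215, 0.0203], "delta_rot": [5.6, 0.25, 1.09], "fingers": 0.01}, {"linear": [-0.0163, -0.0191, 0.0223], "delta_rot": [5.6, 0.25, 1.09], "fingers": 0.01}, {"linear": [-0.0168, -0.0165, 0.0239], "delta_rot": [5.6, 0.25, 1.09], "fingers": 0.01}]
```

>>> send_rows(force=60, plan=[{"linear": [0,0,-0.015],"delta_rot": [0,0,0],"fingers": 0.01},{"linear": [0,0,-0.036],"delta_rot": [0,0,0],"fingers": 0.01},{"linear": [0,0,-0.036],"delta_rot": [0,0,0],"fingers": 0.01},{"linear": [0,0,-0.036],"delta_rot": [0,0,0],"fingers": 0.01},{"linear": [0,0,-0.036],"delta_rot": [0,0,0],"fingers": 0.01},{"linear": [0,0,-0.036],"delta_rot": [0,0,0],"fingers": 0.01}])

```text
clock: 6.87
position: [0.6108, -0.0251, 0.2253]
ee_rot: [-0.002, 1.0, -0.016, -0.001]
contact_force: [1.4, -0.2, -2.5]
width: 0.0176
```

>>> send_rows(plan=[{"linear": [-0.013,-0.03,0.008],"delta_rot": [5.6,0.2,1.1],"fingers": 0.01},{"linear": [-0.014,-0.029,0.011],"delta_rot": [5.6,0.2,1.1],"fingers": 0.01},{"linear": [-0.014,-0.027,0.013],"delta_rot": [5.6,0.2,1.1],"fingers": 0.01},{"linear": [-0.015,-0.026,0.016],"delta_rot": [5.6,0.2,1.1],"fingers": 0.01},{"linear": [-0.015,-0.024,0.018],"delta_rot": [5.6,0.2,1.1],"fingers": 0.01},{"linear": [-0.016,-0.021,0.02],"delta_rot": [5.6,0.2,1.1],"fingers": 0.01},{"linear": [-0.016,-0.019,0.02],"delta_rot": [5.6,0.2,1.1],"fingers": 0.01},{"linear": [-0.016,-0.016,0.01],"delta_rot": [5.6,0.2,1.1],"fingers": 0.01},{"linear": [0,0,0],"delta_rot": [0,0,0],"fingers": 0.01}])

```text
clock: 7.62
position: [0.5192, 0.2131, 0.1875]
ee_rot: [-0.392, 0.915, -0.087, 0.035]
contact_force: [-1.3, -0.3, -2.3]
width: 0.0174
```

```bash
cat >>h.py <<'E'
def st():
    p,r,s=pose();M=r.as_matrix();d=p-SEAT
    print('p',p,'slope s,n,lat',np.array([d@U,d@N,d@V]),'rotvec err to RS deg',np.rad2deg((r.inv()*RS).as_rotvec()),'F',np.array(s['contact_force']),'w',s['width'],'t',s['clock'],'q',s['qpos'])
    return p,r,s
E
python3 - <<'E'
from h import *
p,r,s=st()
T=SEAT+U*(.096)+N*(.0174);plan(T+N*.07,RS,.01)
im=manip.get_image('wrist');im2=manip.get_image('scene')
cv2.imwrite('pics/w5.png',np.hstack([cv2.resize(im,(480,300)),cv2.resize(im2[150:350,300:500],(300,300))])[...,::-1])
E
```

```text
p [0.5192 0.2131 0.1875] slope s,n,lat [ 0.105   0.1178 -0.007 ] rotvec err to RS deg [-1.3776 -0.0581 -0.3536] F [-1.3099 -0.2935 -2.3341] w 0.017422134855336766 t 7.6167 q [-0.2067  0.2999  1.968   0.93    1.1262 -0.5515]
1
[{"linear": [0.007, 0.0097, 0.0301], "delta_rot": [-1.38, -0.06, -0.35], "fingers": 0.01}]
```

View pics/w5.png

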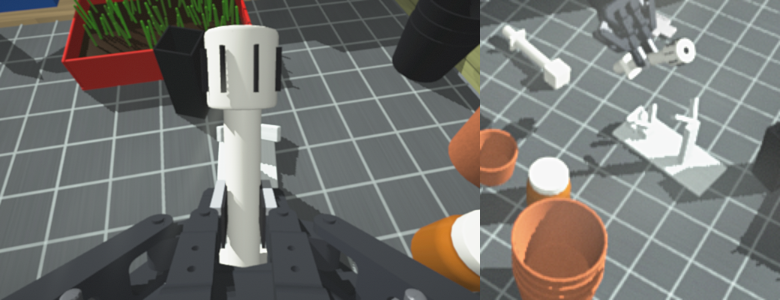

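The riser is held straight in the jaws, head up, with the rest's high notch just behind it. I'll descend along the slope's normal.

>>> send_rows(plan=[{"linear": [0.004,0.005,0.015],"delta_rot": [-1.4,0,-0.3],"fingers": 0.01},{"linear": [0.003,0.004,0.02],"delta_rot": [0,0,0],"fingers": 0.01},{"linear": [0,0,0.02],"delta_rot": [0,0,0],"fingers": 0.01},{"linear": [0,0,0.012],"delta_rot": [0,0,0],"fingers": 0.01},{"linear": [0,0,0],"delta_rot": [0,0,0],"fingers": 0.01}])

```text
clock: 8.13
position: [0.5521, 0.2456, 0.1376]
ee_rot: [-0.372, 0.923, -0.081, 0.051]
contact_force: [-0.7, -0.2, -1.0]
width: 0.0175
```

```bash
python3 -c "
from h import *
st()"
```

```text
p [0.5521 0.2456 0.1376] slope s,n,lat [0.0965 0.0556 0.0195] rotvec err to RS deg [ 0.9796 -1.6321  1.0406] F [-0.6507 -0.1636 -0.9741] w 0.017472630203976873 t 8.1333 q [-0.1085  0.3867  1.9616  0.9871  0.9753 -0.5926]
```

>>> send_rows(plan=[{"linear": [-0.01,0,0],"delta_rot": [0.5,-0.8,0.5],"fingers": 0.01},{"linear": [-0.005,0,0],"delta_rot": [0.3,-0.5,0.3],"fingers": 0.01},{"linear": [0,0,0],"delta_rot": [0,0,0],"fingers": 0.01},{"linear": [0,0,0],"delta_rot": [0,0,0],"fingers": 0.01}])

```text
clock: 8.47
position: [0.5402, 0.2468, 0.1397]
ee_rot: [-0.379, 0.921, -0.082, 0.041]
contact_force: [-0.3, 0.8, -1.4]
width: 0.0178
```

```bash
python3 -c "
from h import *
st()"
```

```text
p [0.5402 0.2468 0.1397] slope s,n,lat [0.0973 0.0578 0.0076] rotvec err to RS deg [ 0.2497 -0.5346  0.534 ] F [-0.326   0.8167 -1.4296] w 0.01779381836184711 t 8.4667 q [-0.116   0.3811  1.9756  0.9882  0.9982 -0.5955]
```

>>> send_rows(plan=[{"linear": [-0.005,0,0.006],"delta_rot": [0.2,-0.4,0.3],"fingers": 0.01},{"linear": [-0.003,0,0.006],"delta_rot": [0,0,0.2],"fingers": 0.01},{"linear": [0,0,0.006],"delta_rot": [0,0,0],"fingers": 0.01},{"linear": [0,0,0.006],"delta_rot": [0,0,0],"fingers": 0.01},{"linear": [0,0,0],"delta_rot": [0,0,0],"fingers": 0.01},{"linear": [0,0,0],"delta_rot": [0,0,0],"fingers": 0.01}])

```text
clock: 8.97
position: [0.5359, 0.2654, 0.1222]
ee_rot: [-0.38, 0.92, -0.085, 0.037]
contact_force: [0.1, 0.2, -1.2]
width: 0.0178
```

```bash
python3 -c "
from h import *
st()
im=manip.get_image('wrist');b=manip.get_image('side')
cv2.imwrite('pics/w6.png',np.hstack([im[:,150:490],cv2.resize(b[90:230,210:350],(400,400))])[...,::-1])
"
```

```text
p [0.5359 0.2654 0.1222] slope s,n,lat [ 0.0973  0.0331 -0.    ] rotvec err to RS deg [ 0.0525 -0.3199  0.0064] F [ 0.0688  0.2006 -1.2282] w 0.017796310548634883 t 8.9667 q [-0.0809  0.4063  1.9998  1.034   0.9565 -0.6216]
```

View pics/w6.png

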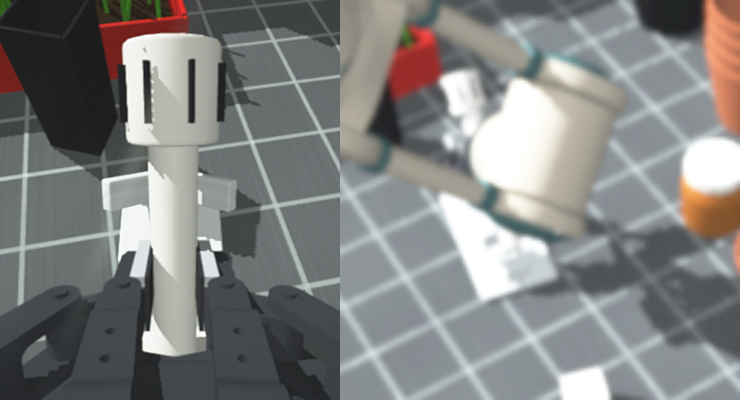

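The riser is centred over the high notch (arms 103–238, pipe at 172). I'll lower it gently until it makes contact.

>>> send_rows(plan=[{"linear": [0,0,0.004],"delta_rot": [0,0,0],"fingers": 0.01},{"linear": [0,0,0.004],"delta_rot": [0,0,0],"fingers": 0.01},{"linear": [0,0,0.003],"delta_rot": [0,0,0],"fingers": 0.01},{"linear": [0,0,0],"delta_rot": [0,0,0],"fingers": 0.01}])

```text
clock: 9.4
position: [0.5383, 0.2733, 0.1142]
ee_rot: [-0.38, 0.92, -0.085, 0.038]
contact_force: [0.0, 0.3, -2.4]
width: 0.0176
```

>>> send_rows(plan=[{"linear": [0,0,0.002],"delta_rot": [0,0,0],"fingers": 0.01},{"linear": [0,0,0.002],"delta_rot": [0,0,0],"fingers": 0.01},{"linear": [0,0,0],"delta_rot": [0,0,0],"fingers": 0.01}])

```text
clock: 9.65
position: [0.5378, 0.2756, 0.1121]
ee_rot: [-0.381, 0.92, -0.084, 0.038]
contact_force: [-0.1, -1.2, -1.1]
width: 0.0175
```

```bash
python3 -c "
from h import *
st()"
```

```text
p [0.5378 0.2756 0.1121] slope s,n,lat [ 0.0976  0.0186 -0.    ] rotvec err to RS deg [ 0.0398 -0.31    0.1597] F [-0.0886 -1.2313 -1.1316] w 0.01745544186653389 t 9.65 q [-0.0599  0.425   2.0039  1.0592  0.9333 -0.6402]
```

>>> send_rows(plan=[{"linear": [0,0,0.002],"delta_rot": [0,0,0],"fingers": 0.01},{"linear": [0,0,0.001],"delta_rot": [0,0,0],"fingers": 0.01},{"linear": [0,0,0],"delta_rot": [0,0,0],"fingers": 0.01}])

```text
clock: 9.9
position: [0.5372, 0.2763, 0.1117]
ee_rot: [-0.38, 0.92, -0.083, 0.038]
contact_force: [-0.5, -1.1, -2.4]
width: 0.0181
```

```bash
python3 -c "
from h import *
st()"
```

```text
p [0.5372 0.2763 0.1117] slope s,n,lat [ 0.0976  0.0179 -0.0008] rotvec err to RS deg [ 0.0463 -0.3007  0.3098] F [-0.5096 -1.1352 -2.4266] w 0.01809945665511308 t 9.9 q [-0.0585  0.4252  2.0054  1.0608  0.9317 -0.644 ]
```

>>> send_rows(plan=[{"linear": [0,0,0.004],"delta_rot": [0,0,0],"fingers": 0.01},{"linear": [0,0,0.004],"delta_rot": [0,0,0],"fingers": 0.01}])

```text
clock: 10.07
position: [0.5366, 0.2781, 0.1103]
ee_rot: [-0.38, 0.921, -0.079, 0.039]
contact_force: [-21.4, -53.0, 46.3]
width: 0.0171
```

```bash
python3 -c "
from h import *
st()"
```

```text
p [0.5366 0.2781 0.1103] slope s,n,lat [ 0.0979  0.0157 -0.0017] rotvec err to RS deg [ 0.0671 -0.2828  0.7177] F [-21.4096 -52.9952  46.2522] w 0.01711616273041848 t 10.0667 q [-0.0546  0.427   2.0074  1.0646  0.9278 -0.6533]
```

Firm contact: the riser is seated in the notches. I'll ease off and release.

>>> send_rows(plan=[{"linear": [0,0,-0.002],"delta_rot": [0,0,0],"fingers": 0.01},{"linear": [0,0,-0.0005],"delta_rot": [0,0,0],"fingers": 0.01},{"linear": [0,0,0],"delta_rot": [0,0,0],"fingers": 0.01}])

```text
clock: 10.32
position: [0.5369, 0.2744, 0.1142]
ee_rot: [-0.38, 0.921, -0.08, 0.042]
contact_force: [-1.0, -0.1, -2.3]
width: 0.0175
```

>>> send_rows(plan=[{"linear": [0,0,0],"delta_rot": [0,0,0],"fingers": 0.025},{"linear": [0,0,0],"delta_rot": [0,0,0],"fingers": 0.035},{"linear": [0,0,0],"delta_rot": [0,0,0],"fingers": 0.045},{"linear": [0,0,0],"delta_rot": [0,0,0],"fingers": 0.045}])

```text
clock: 10.65
position: [0.5376, 0.2761, 0.1142]
ee_rot: [-0.381, 0.92, -0.08, 0.041]
contact_force: [0.5, -0.1, 0.1]
width: 0.0449
```

```bash
python3 -c "
from h import *
p,r,s=st()
im=manip.get_image('wrist');b=manip.get_image('scene')
cv2.imwrite('pics/w7.png',np.hstack([im[:,150:490],cv2.resize(b[190:300,370:480],(400,400))])[...,::-1])
"
```

```text
p [0.5376 0.2761 0.1142] slope s,n,lat [ 0.0993  0.0197 -0.0004] rotvec err to RS deg [-0.0947 -0.4998  0.7431] F [ 0.4926 -0.1451  0.1104] w 0.04491725549544616 t 10.65 q [-0.0598  0.4212  2.0057  1.0628  0.933  -0.6511]
```

View pics/w7.png

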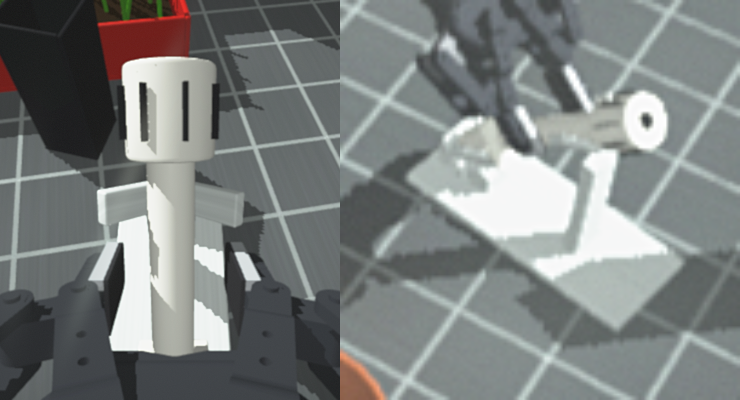

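The riser rests in both notches and has slid gently down towards the stop. I'll back off along the normal, then swing to the head side.

>>> send_rows(plan=[{"linear": [0,0,-0.01],"delta_rot": [0,0,0],"fingers": 0.055},{"linear": [0,0,-0.02],"delta_rot": [0,0,0],"fingers": 0.055},{"linear": [0,0,-0.03],"delta_rot": [0,0,0],"fingers": 0.055},{"linear": [0,0,-0.03],"delta_rot": [0,0,0],"fingers": 0.055},{"linear": [0,0,-0.02],"delta_rot": [0,0,0],"fingers": 0.055},{"linear": [0,0,0],"delta_rot": [0,0,0],"fingers": 0.055}])

```text
clock: 11.25
position: [0.5201, 0.1966, 0.1946]
ee_rot: [-0.38, 0.921, -0.079, 0.038]
contact_force: [-0.5, 0.5, 0.5]
width: 0.0548
```

```bash
cat >>h.py <<'E'
RH=R.from_matrix(np.stack([V,N,-U],1)) # tool along the pipe, at the head
RD=R.from_matrix(np.stack([V,np.array([*(-u),0]),[0,0,-1]],1))
FS=.0027
def slo(s,n,l=0): return SEAT+U*s+N*n+V*l
E
python3 - <<'E'
from h import *
p,r,s=st()
W=slo(.25,.15);print(W);plan(W,RD,.06)
P1=slo(.27,0.0);print(P1);plan(P1,RH,.06,start=(W,RD))
E
```

```text
p [0.5201 0.1966 0.1946] slope s,n,lat [ 0.0986  0.1341 -0.0032] rotvec err to RS deg [ 0.0409 -0.1162  0.6815] F [-0.4541  0.508   0.5364] w 0.05480426505384687 t 11.25 q [-0.228   0.2853  1.9467  0.8854  1.1478 -0.5401]
[0.5405 0.2902 0.3128]
7
[{"linear": [0.0007, -0.0216, -0.0023], "delta_rot": [-6.42, -0.05, 0.09], "fingers": 0.06}, {"linear": [0.0007, -0.0212, -0.0047], "delta_rot": [-6.42, -0.05, 0.09], "fingers": 0.06}, {"linear": [0.0006, -0.0206, -0.007], "delta_rot": [-6.42, -0.05, 0.09], "fingers": 0.06}, {"linear": [0.0006, -0.0197, -0.0093], "delta_rot": [-6.42, -0.05, 0.09], "fingers": 0.06}, {"linear": [0.0006, -0.0185, -0.0114], "delta_rot": [-6.42, -0.05, 0.09], "fingers": 0.06}, {"linear": [0.0005, -0.0171, -0.0134], "delta_rot": [-6.42, -0.05, 0.09], "fingers": 0.06}, {"linear": [0.0005, -0.0155, -0.0153], "delta_rot": [-6.42, -0.05, 0.09], "fingers": 0.06}]
[0.5623 0.4084 0.2209]
7
[{"linear": [0.0, -0.0172, 0.0131], "delta_rot": [-6.43, 0.0, 0.0], "fingers": 0.06}, {"linear": [0.0, -0.0185, 0.0111], "delta_rot": [-6.43, 0.0, 0.0], "fingers": 0.06}, {"linear": [0.0, -0.0197, 0.009], "delta_rot": [-6.43, 0.0, 0.0], "fingers": 0.06}, {"linear": [0.0, -0.0205, 0.0067], "delta_rot": [-6.43, 0.0, 0.0], "fingers": 0.06}, {"linear": [0.0, -0.0212, 0.0044], "delta_rot": [-6.43, 0.0, 0.0], "fingers": 0.06}, {"linear": [0.0, -0.0215, 0.002], "delta_rot": [-6.43, 0.0, 0.0], "fingers": 0.06}, {"linear": [0.0, -0.0216, -0.0004], "delta_rot": [-6.43, 0.0, 0.0], "fingers": 0.06}]
```

>>> send_rows(plan=[{"linear": [0.001,-0.022,-0.002],"delta_rot": [-6.4,0,0.1],"fingers": 0.06},{"linear": [0.001,-0.021,-0.005],"delta_rot": [-6.4,0,0.1],"fingers": 0.06},{"linear": [0.001,-0.021,-0.007],"delta_rot": [-6.4,0,0.1],"fingers": 0.06},{"linear": [0.001,-0.02,-0.009],"delta_rot": [-6.4,0,0.1],"fingers": 0.06},{"linear": [0.001,-0.019,-0.011],"delta_rot": [-6.4,0,0.1],"fingers": 0.06},{"linear": [0,-0.017,-0.013],"delta_rot": [-6.4,0,0.1],"fingers": 0.06},{"linear": [0,-0.016,-0.015],"delta_rot": [-6.4,0,0.1],"fingers": 0.06},{"linear": [0,0,0],"delta_rot": [0,0,0],"fingers": 0.06}])

```text
clock: 11.92
position: [0.5422, 0.289, 0.3121]
ee_rot: [0.002, 0.995, -0.102, 0.002]
contact_force: [1.0, 1.7, 0.3]
width: 0.06
```

```bash
python3 - <<'E'
from h import *
p,r,s=st()
P1=slo(.27,0.0);plan(P1,RH,.06)
E
```

```text
p [0.5422 0.289  0.3121] slope s,n,lat [0.2488 0.1501 0.0018] rotvec err to RS deg [45.2578 -0.7277 -1.0955] F [0.9643 1.75   0.2891] w 0.06004525199923429 t 11.9167 q [ 0.3799  0.3121  1.3163 -0.0062  1.5121  0.5843]
7
[{"linear": [-0.0007, -0.0174, 0.0129], "delta_rot": [-6.39, 0.04, -0.18], "fingers": 0.06}, {"linear": [-0.0006, -0.0187, 0.0109], "delta_rot": [-6.39, 0.04, -0.18], "fingers": 0.06}, {"linear": [-0.0006, -0.0198, 0.0088], "delta_rot": [-6.39, 0.04, -0.18], "fingers": 0.06}, {"linear": [-0.0005, -0.0206, 0.0065], "delta_rot": [-6.39, 0.04, -0.18], "fingers": 0.06}, {"linear": [-0.0005, -0.0212, 0.0042], "delta_rot": [-6.39, 0.04, -0.18], "fingers": 0.06}, {"linear": [-0.0004, -0.0216, 0.0018], "delta_rot": [-6.39, 0.04, -0.18], "fingers": 0.06}, {"linear": [-0.0003, -0.0216, -0.0006], "delta_rot": [-6.39, 0.04, -0.18], "fingers": 0.06}]
```

>>> send_rows(plan=[{"linear": [-0.001,-0.017,0.013],"delta_rot": [-6.4,0,-0.2],"fingers": 0.06},{"linear": [-0.001,-0.019,0.011],"delta_rot": [-6.4,0,-0.2],"fingers": 0.06},{"linear": [-0.001,-0.02,0.009],"delta_rot": [-6.4,0,-0.2],"fingers": 0.06},{"linear": [0,-0.021,0.007],"delta_rot": [-6.4,0,-0.2],"fingers": 0.06},{"linear": [0,-0.021,0.004],"delta_rot": [-6.4,0,-0.2],"fingers": 0.06},{"linear": [0,-0.022,0.002],"delta_rot": [-6.4,0,-0.2],"fingers": 0.06},{"linear": [0,-0.022,0],"delta_rot": [-6.4,0,-0.2],"fingers": 0.06},{"linear": [0,0,0],"delta_rot": [0,0,0],"fingers": 0.06},{"linear": [0,0,0],"delta_rot": [0,0,0],"fingers": 0.06}])

```text
clock: 12.67
position: [0.5611, 0.4157, 0.1979]
ee_rot: [0.402, 0.912, -0.075, -0.043]
contact_force: [-0.1, 0.1, 1.8]
width: 0.0603
```

```bash
python3 - <<'E'
from h import *
p,r,s=st()
plan(slo(.27,0.0),RH,.06)
c=cam('wrist');im=manip.get_image('wrist');cv2.imwrite('pics/w8.png',im[...,::-1])
print('pred head end',proj([slo(FS+.18,0),slo(FS+.18,.018),slo(FS+.18,-.018),slo(FS+.18,0,.018),slo(FS+.18,0,-.018)],c))
for k in manip.masks_of('riser','wrist')[:2]: print(k['p'],k['extent'])
E
```

```text
p [0.5611 0.4157 0.1979] slope s,n,lat [ 0.2586 -0.0212 -0.0025] rotvec err to RS deg [92.6787  1.2019  0.6342] F [-0.1275  0.0616  1.7563] w 0.06033105694112711 t 12.6667 q [ 0.7504  0.8815  0.8105 -0.5321  2.1078  0.7959]
1
[{"linear": [0.002, 0.0217, -0.0104], "delta_rot": [2.68, 0.36, 1.16], "fingers": 0.06}]
pred head end [[327.5739 246.8388]
 [326.9453 272.5194]
 [328.2368 219.7493]
 [356.6396 247.4212]
 [298.5085 246.2563]]
0.67 [327.1, 296.7, 344.0, 313.2]
0.59 [294.4, 175.1, 355.3, 271.5]
```

View pics/w8.png

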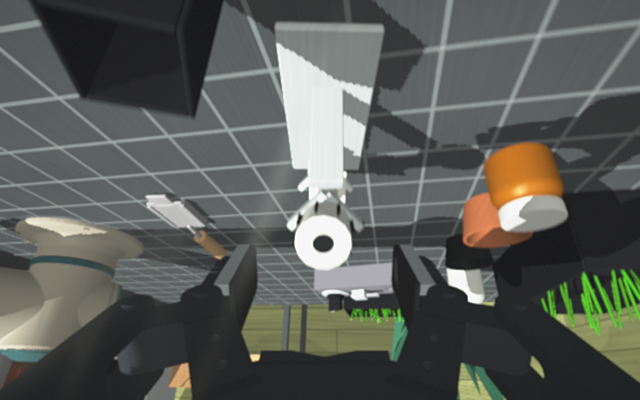

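The head's flat end shows at (323,242), radius ~28 px, against a predicted (327.6,247). So the head sits about 3 mm lower and 3 mm to −lat of my model. I'll align and advance.

>>> send_rows(plan=[{"linear": [0,0.009,-0.003],"delta_rot": [1.5,0.2,0.6],"fingers": 0.06},{"linear": [0,0.008,-0.002],"delta_rot": [1.2,0.2,0.6],"fingers": 0.06},{"linear": [0,0,0],"delta_rot": [0,0,0],"fingers": 0.06},{"linear": [0,0,0],"delta_rot": [0,0,0],"fingers": 0.06}])

```text
clock: 13.1
position: [0.5593, 0.4025, 0.2213]
ee_rot: [0.376, 0.922, -0.087, -0.033]
contact_force: [-0.7, 0.2, -0.0]
width: 0.06
```

```bash
python3 - <<'E'
from h import *
p,r,s=st()
plan(slo(.1747,-.003,-.0028),RH,.06)
E
```

```text
p [0.5593 0.4025 0.2213] slope s,n,lat [ 0.2657  0.0048 -0.0019] rotvec err to RS deg [89.3173 -0.2726 -0.2979] F [-0.6598  0.1598 -0.0452] w 0.05999773722356095 t 13.1 q [ 0.7331  0.8193  0.8525 -0.5063  2.0703  0.8145]
3
[{"linear": [-0.0003, -0.0022, 0.0304], "delta_rot": [-0.23, 0.01, -0.12], "fingers": 0.06}, {"linear": [-0.0003, -0.0023, 0.0304], "delta_rot": [-0.23, 0.01, -0.12], "fingers": 0.06}, {"linear": [-0.0003, -0.0025, 0.0303], "delta_rot": [-0.23, 0.01, -0.12], "fingers": 0.06}]
```

>>> send_rows(plan=[{"linear": [0,-0.004,0.016],"delta_rot": [-0.4,0,-0.2],"fingers": 0.06},{"linear": [0,-0.003,0.018],"delta_rot": [-0.3,0,-0.2],"fingers": 0.06},{"linear": [0,0,0.018],"delta_rot": [0,0,0],"fingers": 0.06},{"linear": [0,0,0.014],"delta_rot": [0,0,0],"fingers": 0.06},{"linear": [0,0,0.008],"delta_rot": [0,0,0],"fingers": 0.06},{"linear": [0,0,0],"delta_rot": [0,0,0],"fingers": 0.06},{"linear": [0,0,0],"delta_rot": [0,0,0],"fingers": 0.06}])

```text
clock: 13.68
position: [0.5528, 0.3509, 0.182]
ee_rot: [0.369, 0.924, -0.091, -0.025]
contact_force: [-0.2, -0.1, 0.9]
width: 0.0602
```

```bash
python3 - <<'E'
from h import *
p,r,s=st()
plan(slo(.1747,-.003,-.0028),RH,.06)
E
```

```text
p [0.5528 0.3509 0.182 ] slope s,n,lat [0.2013 0.0137 0.0011] rotvec err to RS deg [88.4438 -1.3097 -0.3565] F [-0.1586 -0.15    0.8519] w 0.06024015605197692 t 13.6833 q [ 0.6928  0.7604  1.0652 -0.4942  1.8976  0.8701]
1
[{"linear": [-0.0045, -0.0159, 0.0269], "delta_rot": [-1.55, -0.61, -1.06], "fingers": 0.06}]
```

>>> send_rows(plan=[{"linear": [-0.002,-0.008,0.004],"delta_rot": [-1,-0.4,-0.6],"fingers": 0.06},{"linear": [-0.002,-0.008,0.006],"delta_rot": [-0.5,-0.2,-0.4],"fingers": 0.06},{"linear": [0,-0.001,0.008],"delta_rot": [0,0,0],"fingers": 0.06},{"linear": [0,-0.001,0.006],"delta_rot": [0,0,0],"fingers": 0.06},{"linear": [0,0,0],"delta_rot": [0,0,0],"fingers": 0.06},{"linear": [0,0,0],"delta_rot": [0,0,0],"fingers": 0.06}])

```text
clock: 14.18
position: [0.549, 0.35, 0.151]
ee_rot: [0.38, 0.921, -0.084, -0.033]
contact_force: [0.7, 0.5, 0.5]
width: 0.0603
```

```bash
python3 - <<'E'
from h import *
p,r,s=st()
plan(slo(.1747,-.003,-.0028),RH,.06)
E
```

```text
p [0.549 0.35  0.151] slope s,n,lat [ 0.1783 -0.0071 -0.0025] rotvec err to RS deg [89.814  -0.1411  0.0807] F [0.6939 0.5191 0.5122] w 0.06030537057189264 t 14.1833 q [ 0.6967  0.7908  1.0947 -0.4923  1.8702  0.8825]
1
[{"linear": [-0.0003, 0.0041, 0.0035], "delta_rot": [-0.19, -0.14, -0.04], "fingers": 0.06}]
```

>>> send_rows(force=40, plan=[{"linear": [0,0.004,0.003],"delta_rot": [0,0,0],"fingers": 0.06},{"linear": [0,0,0],"delta_rot": [0,0,0],"fingers": 0.06},{"linear": [0,0,0],"delta_rot": [0,0,0],"fingers": 0.06}])

```text
clock: 14.43
position: [0.5479, 0.3447, 0.1512]
ee_rot: [0.38, 0.92, -0.084, -0.034]
contact_force: [0.2, -0.5, -0.1]
width: 0.0596
```

```bash
python3 - <<'E'
from h import *
p,r,s=st()
E
```

```text
p [0.5479 0.3447 0.1512] slope s,n,lat [ 0.1745 -0.0032 -0.0026] rotvec err to RS deg [89.8823 -0.0964  0.0983] F [ 0.2103 -0.5082 -0.1028] w 0.059599236063784033 t 14.4333 q [ 0.6928  0.7846  1.1086 -0.4939  1.8628  0.882 ]
```

>>> send_rows(force=60, plan=[{"linear": [0,0,0],"delta_rot": [0,0,0],"fingers": 0.025},{"linear": [0,0,0],"delta_rot": [0,0,0],"fingers": 0.025},{"linear": [0,0,0],"delta_rot": [0,0,0],"fingers": 0.025},{"linear": [0,0,0],"delta_rot": [0,0,0],"fingers": 0.025}])

```text
clock: 14.77
position: [0.5478, 0.3449, 0.1523]
ee_rot: [0.379, 0.921, -0.084, -0.034]
contact_force: [-0.8, -2.1, -2.4]
width: 0.0349
```

```bash
python3 - <<'E'
from h import *
p,r,s=st()
E
```

```text
p [0.5478 0.3449 0.1523] slope s,n,lat [ 0.1754 -0.0025 -0.0028] rotvec err to RS deg [89.7884 -0.1199  0.049 ] F [-0.7589 -2.08   -2.3532] w 0.03488587151179287 t 14.7667 q [ 0.6927  0.7831  1.108  -0.493   1.8636  0.8821]
```

>>> send_rows(plan=[{"linear": [0,0.01,0],"delta_rot": [0,0,0],"fingers": 0.025},{"linear": [0,0.02,0],"delta_rot": [0,0,0],"fingers": 0.025},{"linear": [0,0.02,0],"delta_rot": [0,0,0],"fingers": 0.025},{"linear": [0,0.02,0],"delta_rot": [0,0,0],"fingers": 0.025},{"linear": [0,0.02,-0.01],"delta_rot": [0,0,0],"fingers": 0.025},{"linear": [0,0,0],"delta_rot": [0,0,0],"fingers": 0.025}])

```text
clock: 15.27
position: [0.5385, 0.2894, 0.2226]
ee_rot: [0.376, 0.923, -0.082, -0.032]
contact_force: [0.8, -0.6, -0.5]
width: 0.0346
```

```bash
python3 - <<'E'
from h import *
p,r,s=st()
W=np.array([.55,.22,.36]);plan(W,RD,.025)
T=np.array([.592,-.19,.33]);plan(T,RD,.025,start=(W,RD))
E
```

```text
p [0.5385 0.2894 0.2226] slope s,n,lat [ 0.1854  0.087  -0.0019] rotvec err to RS deg [89.3024 -0.1489  0.4089] F [ 0.7597 -0.6008 -0.5158] w 0.03462732418976399 t 15.2667 q [ 0.6453  0.6611  1.1737 -0.525   1.8813  0.8089]
7
[{"linear": [0.0034, 0.0205, -0.0074], "delta_rot": [6.33, -0.04, 0.04], "fingers": 0.025}, {"linear": [0.0034, 0.0195, -0.0096], "delta_rot": [6.33, -0.04, 0.04], "fingers": 0.025}, {"linear": [0.0034, 0.0184, -0.0117], "delta_rot": [6.33, -0.04, 0.04], "fingers": 0.025}, {"linear": [0.0034, 0.0169, -0.0137], "delta_rot": [6.33, -0.04, 0.04], "fingers": 0.025}, {"linear": [0.0034, 0.0153, -0.0155], "delta_rot": [6.33, -0.04, 0.04], "fingers": 0.025}, {"linear": [0.0034, 0.0135, -0.0171], "delta_rot": [6.33, -0.04, 0.04], "fingers": 0.025}, {"linear": [0.0034, 0.0116, -0.0185], "delta_rot": [6.33, -0.04, 0.04], "fingers": 0.025}]
11
[{"linear": [0.0105, 0.036, 0.0027], "delta_rot": [0.0, 0.0, 0.0], "fingers": 0.025}, {"linear": [0.0105, 0.036, 0.0027], "delta_rot": [0.0, 0.0, 0.0], "fingers": 0.025}, {"linear": [0.0105, 0.036, 0.0027], "delta_rot": [0.0, 0.0, 0.0], "fingers": 0.025}, {"linear": [0.0105, 0.036, 0.0027], "delta_rot": [0.0, 0.0, 0.0], "fingers": 0.025}, {"linear": [0.0105, 0.036, 0.0027], "delta_rot": [0.0, 0.0, 0.0], "fingers": 0.025}, {"linear": [0.0105, 0.036, 0.0027], "delta_rot": [0.0, 0.0, 0.0], "fingers": 0.025}, {"linear": [0.0105, 0.036, 0.0027], "delta_rot": [0.0, 0.0, 0.0], "fingers": 0.025}, {"linear": [0.0105, 0.036, 0.0027], "delta_rot": [0.0, 0.0, 0.0], "fingers": 0.025}, {"linear": [0.0105, 0.036, 0.0027], "delta_rot": [0.0, 0.0, 0.0], "fingers": 0.025}, {"linear": [0.0105, 0.036, 0.0027], "delta_rot": [0.0, 0.0, 0.0], "fingers": 0.025}, {"linear": [0.0105, 0.036, 0.0027], "delta_rot": [0.0, 0.0, 0.0], "fingers": 0.025}]
```

>>> send_rows(plan=[{"linear": [0.003,0.02,-0.012],"delta_rot": [6.3,0,0],"fingers": 0.025},{"linear": [0.003,0.02,-0.014],"delta_rot": [6.3,0,0],"fingers": 0.025},{"linear": [0.003,0.018,-0.016],"delta_rot": [6.3,0,0],"fingers": 0.025},{"linear": [0.003,0.017,-0.016],"delta_rot": [6.3,0,0],"fingers": 0.025},{"linear": [0.003,0.015,-0.016],"delta_rot": [6.3,0,0],"fingers": 0.025},{"linear": [0.003,0.014,-0.017],"delta_rot": [6.3,0,0],"fingers": 0.025},{"linear": [0.003,0.012,-0.018],"delta_rot": [6.3,0,0],"fingers": 0.025},{"linear": [0,0,0],"delta_rot": [0,0,0],"fingers": 0.025}])

```text
clock: 15.93
position: [0.554, 0.2335, 0.3662]
ee_rot: [-0.012, 0.997, -0.083, -0.001]
contact_force: [0.2, -0.4, -0.7]
width: 0.0346
```

>>> send_rows(plan=[{"linear": [0.01,0.035,0.002],"delta_rot": [0,0,0],"fingers": 0.025},{"linear": [0.01,0.035,0.002],"delta_rot": [0,0,0],"fingers": 0.025},{"linear": [0.01,0.035,0.002],"delta_rot": [0,0,0],"fingers": 0.025},{"linear": [0.01,0.035,0.002],"delta_rot": [0,0,0],"fingers": 0.025},{"linear": [0.01,0.035,0.002],"delta_rot": [0,0,0],"fingers": 0.025},{"linear": [0.01,0.035,0.002],"delta_rot": [0,0,0],"fingers": 0.025},{"linear": [0.01,0.035,0.002],"delta_rot": [0,0,0],"fingers": 0.025},{"linear": [0.01,0.035,0.002],"delta_rot": [0,0,0],"fingers": 0.025},{"linear": [0.01,0.035,0.002],"delta_rot": [0,0,0],"fingers": 0.025},{"linear": [0.01,0.03,0.002],"delta_rot": [0,0,0],"fingers": 0.025},{"linear": [0,0,0],"delta_rot": [0,0,0],"fingers": 0.025},{"linear": [0,0,0],"delta_rot": [0,0,0],"fingers": 0.025}])

```text
clock: 16.93
position: [0.5974, -0.1363, 0.3306]
ee_rot: [-0.01, 0.997, -0.08, -0.008]
contact_force: [0.2, -0.0, -1.7]
width: 0.0344
```

```bash
cat >>h.py <<'E'
def sd():
    p,r,s=pose();M=r.as_matrix();print('p',p,'x',M[:,0],'z',M[:,2],'F',np.array(s['contact_force']),'w',s['width'],'t',s['clock'],'q',s['qpos'])
    return p,r,s
E
python3 - <<'E'
from h import *
p,r,s=sd()
c=cam('wrist');im=manip.get_image('wrist');cv2.imwrite('pics/w9.png',im[...,::-1])
np.savez('w9.npz',K=c[0],R=c[1],t=c[2])
print('pred sock, knob',proj([[.597,-.2765,.05],[.4635,-.305,.087]],c),'foot',proj([r.apply([0,0,.172])+p],c))
for th in ['block','lock_grip','riser']:
  for k in manip.masks_of(th,'wrist')[:2]: print(th,k['p'],k['extent'])
E
```

```text
p [ 0.5974 -0.1363  0.3306] x [ 0.9871 -0.1593 -0.0165] z [-0.0134  0.0208 -0.9997] F [ 0.1701 -0.0414 -1.7367] w 0.03440167950490845 t 16.9333 q [-0.3462  0.3141  1.2693  0.015   1.5779 -0.1861]
pred sock, knob [[344.0793 275.1535]
 [241.0377 325.1841]] foot [[323.2326 185.0527]]
block 0.74 [208.7, 223.8, 390.5, 330.8]
lock_grip 0.64 [426.8, 169.7, 515.7, 247.1]
riser 0.71 [277.0, 178.9, 371.1, 337.8]
```

View pics/w9.png

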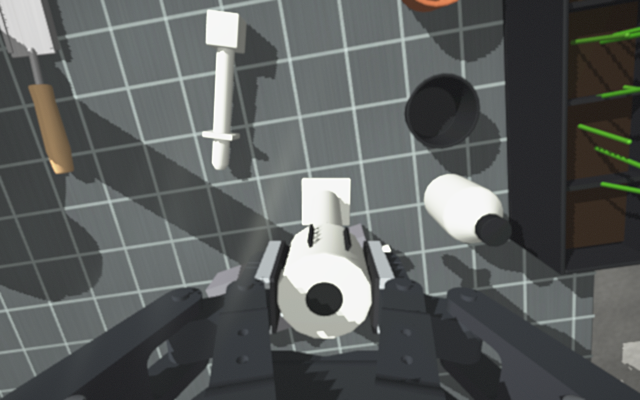

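The riser hangs from the head grip, with its flange at (302–351, 178–228), tilted a few mm towards tool +y. The block is hidden behind the gripper, so I'll refine the socket numerically from the first side picture.

```bash
python3 - <<'E'
from h import *
g=cv2.cvtColor(cv2.imread('pics/b1.png'),cv2.COLOR_BGR2GRAY);print(g[287:309,386:412])
c=cam('side');print(proj([[.5967,-.2765,.05],[.598,-.2763,.05],[.598+.016,-.2763,.05],[.598-.016,-.2763,.05],[.598,-.2763+.016,.05],[.598,-.2763-.016,.05]],c))
E
```

```text
[[228 228 228 228 227 228 228 228 226 220 200 163 139 133 130 131 131 130
  131 131 131 132 134 147 167 193]
 [227 228 228 227 227 228 227 228 227 224 213 186 156 138 132 131 131 131
  131 131 130 130 130 135 145 166]
 [227 228 228 228 227 227 227 227 228 227 222 208 179 149 134 131 130 130
  131 131 130 130 131 131 134 143]
 [228 228 227 228 227 228 228 227 227 225 223 214 194 162 144 135 132 131
  130 131 130 132 132 132 132 133]
 [228 228 228 228 228 227 227 226 223 218 212 205 193 177 160 144 134 132
  131 130 130 131 131 131 131 130]
 [228 228 227 228 228 226 225 220 208 193 184 182 184 183 176 157 139 134
  133 130 130 131 131 129 129 130]
 [228 227 228 227 227 226 221 204 179 161 156 159 165 175 176 166 151 139
  133 131 130 130 131 130 130 130]
 [228 227 227 227 227 225 214 185 154 140 137 139 145 153 162 168 164 152
  140 132 131 132 130 130 131 131]
 [228 227 227 227 228 224 206 169 138 128 125 127 127 133 143 162 176 173
  156 137 130 131 132 130 130 131]
 [228 227 227 227 227 223 202 160 128 122 123 122 123 123 129 153 181 196
  181 151 133 129 131 130 130 130]
 [228 228 
[... 725 characters left out ...]
29 224 217 199 168 146 134]
 [251 253 254 253 252 248 241 233 226 223 220 215 213 212 214 218 222 226
  227 227 226 223 215 195 171 147]
 [253 254 254 254 253 252 249 239 222 218 221 223 223 224 224 226 227 227
  227 227 228 226 224 216 195 164]
 [254 254 254 254 254 253 252 241 210 194 203 216 222 225 227 226 227 227
  227 227 226 227 226 223 213 186]
 [254 254 254 254 254 253 251 233 187 160 170 189 208 221 226 226 227 226
  227 227 227 227 227 227 221 208]
 [254 254 254 254 253 251 240 203 156 138 142 158 183 209 221 225 227 227
  227 227 227 227 227 227 226 220]]
[[398.4968 297.5245]
 [398.8799 297.1717]
 [404.2374 293.675 ]
 [393.4666 300.7047]
 [394.5465 291.8529]
 [403.2847 302.5782]]
```

```bash
python3 - <<'E'
from h import *
p,r,s=sd()
plan([.598,-.2735,.24],r,.025)
E
```

```text
p [ 0.5973 -0.1339  0.3317] x [ 0.9877 -0.1558 -0.0146] z [-0.0115  0.0207 -0.9997] F [-0.1351 -0.8632 -1.5535] w 0.0348016412426105 t 17.1333 q [-0.3429  0.3119  1.2699  0.0156  1.5777 -0.1864]
5
[{"linear": [0.0048, 0.0279, 0.0178], "delta_rot": [0.0, 0.0, 0.0], "fingers": 0.025}, {"linear": [0.0048, 0.0279, 0.0178], "delta_rot": [0.0, 0.0, 0.0], "fingers": 0.025}, {"linear": [0.0048, 0.0279, 0.0178], "delta_rot": [0.0, 0.0, 0.0], "fingers": 0.025}, {"linear": [0.0048, 0.0279, 0.0178], "delta_rot": [0.0, 0.0, 0.0], "fingers": 0.025}, {"linear": [0.0048, 0.0279, 0.0178], "delta_rot": [0.0, 0.0, 0.0], "fingers": 0.025}]
```

>>> send_rows(plan=[{"linear": [0.005,0.025,0.012],"delta_rot": [0,0,0],"fingers": 0.025},{"linear": [0.005,0.03,0.016],"delta_rot": [0,0,0],"fingers": 0.025},{"linear": [0.005,0.03,0.016],"delta_rot": [0,0,0],"fingers": 0.025},{"linear": [0.005,0.028,0.016],"delta_rot": [0,0,0],"fingers": 0.025},{"linear": [0.004,0.02,0.016],"delta_rot": [0,0,0],"fingers": 0.025},{"linear": [0,0.006,0.01],"delta_rot": [0,0,0],"fingers": 0.025},{"linear": [0,0,0],"delta_rot": [0,0,0],"fingers": 0.025},{"linear": [0,0,0],"delta_rot": [0,0,0],"fingers": 0.025}])

```text
clock: 17.8
position: [0.6033, -0.2631, 0.2452]
ee_rot: [-0.011, 0.998, -0.068, -0.002]
contact_force: [-0.1, 0.3, -0.8]
width: 0.0349
```

```bash
python3 - <<'E'
from h import *
p,r,s=sd()
plan([.598,-.2735,.237],R.from_matrix(np.stack([[.9877,-.1558,-.0146],np.cross([-.0115,.0207,-.9997],[.9877,-.1558,-.0146]),[-.0115,.0207,-.9997]],1)),.025)
im=manip.get_image('side');c=cam('side')
b0=cv2.imread('pics/b1.png')[...,::-1]
# white-riser outline in the side view near the socket
g=cv2.cvtColor(im,cv2.COLOR_RGB2GRAY);cv2.imwrite('pics/s1.png',im[...,::-1])
print(manip.find_in('riser','side')[:2])
print('pred flange corners/foot', proj([p+[-.001,-.001,-.172],p+[-.001,-.001,-.129],p+[0,0,.008]],c))
E
```

```text
p [ 0.6033 -0.2631  0.2452] x [ 0.9908 -0.1356 -0.0057] z [-0.0027  0.0221 -0.9998] F [-0.068   0.2766 -0.8454] w 0.03488566971577489 t 17.8 q [-0.526   0.4134  1.3227  0.0179  1.4189 -0.3928]
1
[{"linear": [-0.0038, 0.0112, 0.0079], "delta_rot": [-0.15, -0.49, 1.18], "fingers": 0.025}]
[]
pred flange corners/foot [[398.2054 287.6691]
 [400.5653 278.8913]
 [409.3441 245.8777]]
```

>>> send_rows(plan=[{"linear": [-0.003,0.007,0.004],"delta_rot": [-0.1,-0.4,0.8],"fingers": 0.025},{"linear": [-0.001,0.004,0.006],"delta_rot": [0,-0.1,0.4],"fingers": 0.025},{"linear": [0,0,0.004],"delta_rot": [0,0,0],"fingers": 0.025},{"linear": [0,0,0],"delta_rot": [0,0,0],"fingers": 0.025},{"linear": [0,0,0],"delta_rot": [0,0,0],"fingers": 0.025}])

```text
clock: 18.32
position: [0.5991, -0.2698, 0.2349]
ee_rot: [-0.009, 0.997, -0.076, -0.003]
contact_force: [-0.5, 0.0, -1.4]
width: 0.0346
```

```bash
python3 - <<'E'
from h import *
p,r,s=sd()
im=manip.get_image('side')[240:340,350:470];im2=manip.get_image('scene')[90:200,200:310]
cv2.imwrite('pics/s2.png',np.hstack([cv2.resize(im,(480,400),interpolation=cv2.INTER_CUBIC),cv2.resize(im2,(400,400),interpolation=cv2.INTER_CUBIC)])[:, :800,::-1])
E
```

```text
p [ 0.5991 -0.2698  0.2349] x [ 0.9883 -0.1525 -0.0083] z [-0.0056  0.0186 -0.9998] F [-0.4632  0.0235 -1.3704] w 0.03456452716514784 t 18.3167 q [-0.5358  0.4175  1.3412  0.0133  1.3971 -0.385 ]
```

>>> send_rows(plan=[{"linear": [0,0.003,0.004],"delta_rot": [0,0,0],"fingers": 0.025},{"linear": [0,0,0.004],"delta_rot": [0,0,0],"fingers": 0.025},{"linear": [0,0,0.004],"delta_rot": [0,0,0],"fingers": 0.025},{"linear": [0,0,0.004],"delta_rot": [0,0,0],"fingers": 0.025},{"linear": [0,0,0],"delta_rot": [0,0,0],"fingers": 0.025}])

```text
clock: 18.83
position: [0.5988, -0.2733, 0.2178]
ee_rot: [-0.009, 0.997, -0.077, -0.003]
contact_force: [-0.1, -0.2, -1.4]
width: 0.0345
```

```bash
python3 - <<'E'
from h import *
p,r,s=sd()
E
```

```text
p [ 0.5988 -0.2733  0.2178] x [ 0.9882 -0.1527 -0.0071] z [-0.0045  0.0176 -0.9998] F [-0.1043 -0.1856 -1.3858] w 0.03447062188872267 t 18.8333 q [-0.5404  0.428   1.367   0.0131  1.3595 -0.3898]
```

>>> send_rows(plan=[{"linear": [0,0,0.004],"delta_rot": [0,0,0],"fingers": 0.025},{"linear": [0,0,0.004],"delta_rot": [0,0,0],"fingers": 0.025},{"linear": [0,0,0],"delta_rot": [0,0,0],"fingers": 0.025}])

```text
clock: 19.08
position: [0.5985, -0.2741, 0.209]
ee_rot: [-0.008, 0.997, -0.077, -0.003]
contact_force: [-0.5, -0.7, -2.5]
width: 0.0345
```

>>> send_rows(plan=[{"linear": [0,0,0.004],"delta_rot": [0,0,0],"fingers": 0.025},{"linear": [0,0,0.004],"delta_rot": [0,0,0],"fingers": 0.025},{"linear": [0,0,0],"delta_rot": [0,0,0],"fingers": 0.025}])

```text
clock: 19.33
position: [0.5984, -0.274, 0.1999]
ee_rot: [-0.008, 0.997, -0.077, -0.003]
contact_force: [0.3, -0.4, -1.6]
width: 0.0347
```

```bash
python3 - <<'E'
from h import *
p,r,s=sd();print(s['moment'])
E
```

```text
p [ 0.5984 -0.274   0.1999] x [ 0.9882 -0.1528 -0.0076] z [-0.0052  0.0157 -0.9999] F [ 0.2943 -0.3969 -1.6285] w 0.0346807486246049 t 19.3333 q [-0.5406  0.4385  1.3946  0.0111  1.3211 -0.39  ]
[-0.1886  0.0667 -0.0201]
```

>>> send_rows(plan=[{"linear": [0,0,0.004],"delta_rot": [0,0,0],"fingers": 0.025},{"linear": [0,0,0.004],"delta_rot": [0,0,0],"fingers": 0.025},{"linear": [0,0,0.003],"delta_rot": [0,0,0],"fingers": 0.025},{"linear": [0,0,0],"delta_rot": [0,0,0],"fingers": 0.025}])

```text
clock: 19.67
position: [0.5984, -0.2739, 0.1877]
ee_rot: [-0.007, 0.997, -0.077, -0.003]
contact_force: [-0.1, -0.4, -1.3]
width: 0.0344
```

>>> send_rows(plan=[{"linear": [0,0,0.003],"delta_rot": [0,0,0],"fingers": 0.025},{"linear": [0,0,0],"delta_rot": [0,0,0],"fingers": 0.025}])

```text
clock: 19.83
position: [0.5984, -0.2739, 0.1842]
ee_rot: [-0.007, 0.997, -0.077, -0.003]
contact_force: [-0.7, 0.2, -3.5]
width: 0.0344
```

```bash
python3 - <<'E'
from h import *
p,r,s=sd();print(s['moment'])
E
```

```text
p [ 0.5984 -0.2739  0.1842] x [ 0.9883 -0.1526 -0.0076] z [-0.0053  0.0153 -0.9999] F [-0.7394  0.1948 -3.4558] w 0.034438893597439936 t 19.8333 q [-0.5403  0.4486  1.418   0.0108  1.2875 -0.3901]
[-0.1855  0.1283  0.0138]
```

>>> send_rows(plan=[{"linear": [0,0,0.003],"delta_rot": [0,0,0],"fingers": 0.025},{"linear": [0,0,0],"delta_rot": [0,0,0],"fingers": 0.025}])

```text
clock: 20.0
position: [0.5989, -0.2742, 0.1834]
ee_rot: [-0.007, 0.997, -0.077, -0.002]
contact_force: [-1.1, -1.2, -2.6]
width: 0.0348
```

>>> send_rows(plan=[{"linear": [0,0,0.002],"delta_rot": [0,0,0],"fingers": 0.025},{"linear": [0,0,0],"delta_rot": [0,0,0],"fingers": 0.025}])

```text
clock: 20.17
position: [0.599, -0.2744, 0.1832]
ee_rot: [-0.006, 0.997, -0.076, -0.001]
contact_force: [-0.1, -0.7, -1.7]
width: 0.0348
```

>>> send_rows(plan=[{"linear": [0,0,0.004],"delta_rot": [0,0,0],"fingers": 0.025}])

```text
clock: 20.25
position: [0.5995, -0.2749, 0.1827]
ee_rot: [-0.005, 0.997, -0.076, -0.0]
contact_force: [-5.8, 2.1, 31.9]
width: 0.0344
```

>>> send_rows(plan=[{"linear": [0,0,0.003],"delta_rot": [0,0,0],"fingers": 0.025}])

```text
clock: 20.33
position: [0.5993, -0.2748, 0.1828]
ee_rot: [-0.005, 0.997, -0.076, 0.0]
contact_force: [-4.5, 2.2, 12.6]
width: 0.0349
```

Solid contact with the flange down: it stopped at TCP z 0.183, expected 0.182, and pushed back at over 30 N. I'll release, rise and move over the knob.

>>> send_rows(plan=[{"linear": [0,0,0],"delta_rot": [0,0,0],"fingers": 0.036},{"linear": [0,0,0],"delta_rot": [0,0,0],"fingers": 0.05},{"linear": [0,0,0],"delta_rot": [0,0,0],"fingers": 0.06},{"linear": [0,0,0],"delta_rot": [0,0,0],"fingers": 0.065},{"linear": [0,0,-0.015],"delta_rot": [0,0,0],"fingers": 0.065},{"linear": [0,0,-0.025],"delta_rot": [0,0,0],"fingers": 0.065},{"linear": [0,0,-0.025],"delta_rot": [0,0,0],"fingers": 0.065},{"linear": [0,0,-0.02],"delta_rot": [0,0,0],"fingers": 0.065}])

```text
clock: 21.0
position: [0.5977, -0.2729, 0.2625]
ee_rot: [-0.009, 0.997, -0.076, -0.005]
contact_force: [0.6, -0.3, 1.2]
width: 0.0653
```

>>> send_rows(plan=[{"linear": [-0.03,0.003,-0.005],"delta_rot": [0,0,0],"fingers": 0.065},{"linear": [-0.035,-0.005,0],"delta_rot": [0,0,0],"fingers": 0.065},{"linear": [-0.035,-0.005,0],"delta_rot": [0,0,0],"fingers": 0.065},{"linear": [-0.03,-0.005,0],"delta_rot": [0,0,0],"fingers": 0.065},{"linear": [0,0,0],"delta_rot": [0,0,0],"fingers": 0.065},{"linear": [0,0,0],"delta_rot": [0,0,0],"fingers": 0.065}])

```text
clock: 21.5
position: [0.4707, -0.2415, 0.2702]
ee_rot: [-0.008, 0.997, -0.076, 0.0]
contact_force: [-0.0, -0.6, -0.1]
width: 0.0649
```

```bash
python3 - <<'E'
from h import *
p,r,s=sd()
c=cam('wrist');im=manip.get_image('wrist')
np.savez('w10.npz',K=c[0],R=c[1],t=c[2])
k0=np.array([.4623,-.3035]);e=np.array([.9788,.2048]);f=np.array([-e[1],e[0]])
q=lambda a,b,z:[*(k0+e*a+f*b),z]
print('knob axis top',proj([q(0,0,.094),q(.021,0,.094),q(0,.021,.094)],c),'flange',proj([q(.14,0,.056),q(.108,0,.064)],c))
for th in ['lock_grip','block','riser']:
  for k in manip.masks_of(th,'wrist')[:2]: print(th,k['p'],k['extent'])
x,y=proj([q(.06,0,.09)],c)[0].astype(int);x0=max(0,min(x-133,640-266));y0=max(0,min(y-100,200))
cv2.imwrite('pics/w10.png',cv2.resize(im[y0:y0+200,x0:x0+266],None,fx=3,fy=3,interpolation=cv2.INTER_CUBIC)[...,::-1]);print(x0,y0)
cv2.imwrite('pics/w10f.png',im[...,::-1])
E
```

```text
p [ 0.4707 -0.2415  0.2702] x [ 0.9885 -0.1514 -0.0003] z [ 0.0021  0.0157 -0.9999] F [-0.0446 -0.5904 -0.1277] w 0.06487906458632695 t 21.5 q [-0.6147  0.2015  1.5724  0.0143  1.375  -0.4655]
knob axis top [[324.5304 252.249 ]
 [345.6025 244.903 ]
 [316.5593 232.4806]] flange [[454.1269 191.9824]
 [425.9669 204.8013]]
lock_grip 0.93 [306.6, 221.3, 347.0, 271.5]
lock_grip 0.35 [435.6, 176.1, 562.2, 270.8]
block 0.92 [275.4, 136.9, 508.5, 284.0]
riser 0.85 [435.2, 177.2, 565.7, 268.1]
riser 0.23 [273.6, 134.4, 509.4, 282.0]
251 129
```

View pics/w10.png

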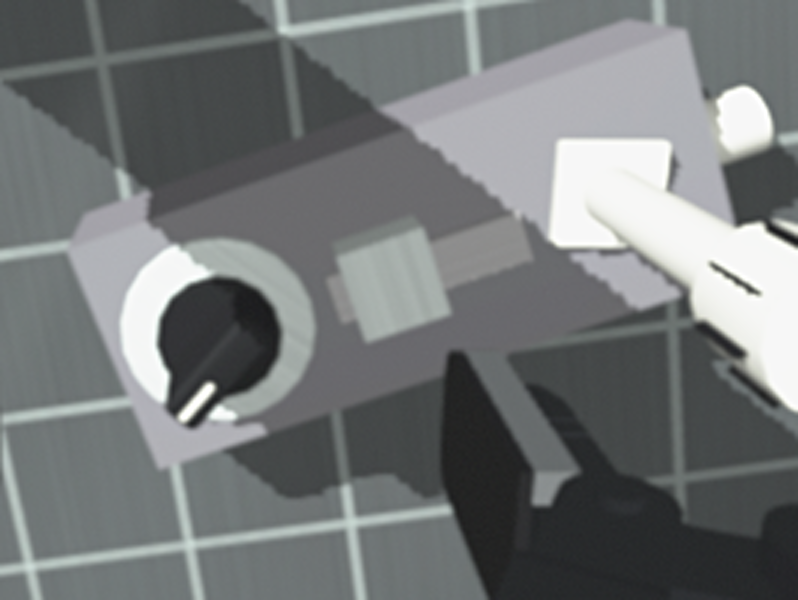

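The picture shows the flange flat on the block and the tongue pointing at it. The knob's bar is marked by a white pointer at crop (198,402), with its axis near (221,370).

```bash
python3 - <<'E'
from h import *
z=np.load('w10.npz');c=(z['K'],z['R'],z['t'])
g=cv2.cvtColor(cv2.imread('pics/w10.png'),cv2.COLOR_BGR2GRAY)
m=np.zeros_like(g);m[375:430,172:222]=1
# keep bright blob nearest (198,402)
n,l,st_,ce=cv2.connectedComponentsWithStats(((g>165)&(m>0)).astype(np.uint8))
i=1+np.argmin(np.linalg.norm(ce[1:]-[198,402],axis=1));pts=np.argwhere(l==i)[:,::-1].astype(float);print(ce[i],st_[i])
W=np.array([onz((251+x/3,129+y/3),.0945,c)[:2] for x,y in pts]);m0=W.mean(0);_,sv,vt=np.linalg.svd(W-m0);d=vt[0]
ax=np.array([.4623,-.3035]);print('pointer',m0,'pca ang',np.rad2deg(np.arctan2(*d[::-1]))%180,'from axis',m0-ax,np.rad2deg(np.arctan2(*(ax-m0)[::-1])))
# disc centre: knob disc from bounding of dark
print('disc px->', onz((251+220/3,129+337/3),.062,c), 'ring', onz((251+218/3,129+328/3),.052,c))
p,r,s=pose()
yaw=np.deg2rad(np.rad2deg(np.arctan2(*d[::-1]))%180-90);print('yaw deg',np.rad2deg(yaw))
plan([ax[0],ax[1],.16],down(yaw),.05)
E
```

```text
[195.9101 402.4837] [178 383  37  40 523]
pointer [ 0.453  -0.3131] pca ang 41.91663252671063 from axis [-0.0093 -0.0096] 45.72478768497763
disc px-> [ 0.4619 -0.3051  0.062 ] ring [ 0.4611 -0.3056  0.052 ]
yaw deg -48.08336747328937
6
[{"linear": [-0.0001, 0.0106, 0.0181], "delta_rot": [-0.14, 0.06, 6.57], "fingers": 0.05}, {"linear": [0.0011, 0.0105, 0.0182], "delta_rot": [-0.14, 0.06, 6.57], "fingers": 0.05}, {"linear": [0.0022, 0.0103, 0.0182], "delta_rot": [-0.14, 0.06, 6.57], "fingers": 0.05}, {"linear": [0.0034, 0.0099, 0.0182], "delta_rot": [-0.14, 0.06, 6.57], "fingers": 0.05}, {"linear": [0.0045, 0.0094, 0.0183], "delta_rot": [-0.14, 0.06, 6.57], "fingers": 0.05}, {"linear": [0.0055, 0.0088, 0.0183], "delta_rot": [-0.14, 0.06, 6.57], "fingers": 0.05}]
```

>>> send_rows(plan=[{"linear": [0,0.011,0.016],"delta_rot": [-0.1,0,6.4],"fingers": 0.05},{"linear": [0.001,0.011,0.018],"delta_rot": [-0.1,0,6.4],"fingers": 0.05},{"linear": [0.002,0.01,0.018],"delta_rot": [-0.1,0,6.4],"fingers": 0.05},{"linear": [0.003,0.01,0.018],"delta_rot": [-0.1,0,6.4],"fingers": 0.05},{"linear": [0.005,0.01,0.018],"delta_rot": [-0.1,0,6.4],"fingers": 0.05},{"linear": [0.005,0.009,0.016],"delta_rot": [-0.1,0,6.4],"fingers": 0.05},{"linear": [0,0,0],"delta_rot": [0,0,0],"fingers": 0.05},{"linear": [0,0,0],"delta_rot": [0,0,0],"fingers": 0.05}])

```text
clock: 22.37
position: [0.4726, -0.3112, 0.1593]
ee_rot: [-0.003, 0.912, -0.411, 0.001]
contact_force: [-0.2, -0.1, 0.5]
width: 0.05
```

```bash
python3 - <<'E'
from h import *
p,r,s=sd()
plan([.4622,-.3043,.115],down(np.deg2rad(-47)),.05)
E
```

```text
p [ 0.4726 -0.3112  0.1593] x [ 0.6626 -0.749  -0.0006] z [ 0.004   0.0043 -1.    ] F [-0.1513 -0.1483  0.4764] w 0.05000837934626863 t 22.3667 q [-0.7089  0.3324  1.6761  0.0065  1.1329  0.1349]
2
[{"linear": [-0.006, 0.0017, 0.0222], "delta_rot": [-0.17, 0.02, -0.75], "fingers": 0.05}, {"linear": [-0.0061, 0.0016, 0.0222], "delta_rot": [-0.17, 0.02, -0.75], "fingers": 0.05}]
```

>>> send_rows(plan=[{"linear": [-0.005,0.002,0.01],"delta_rot": [-0.2,0,-0.8],"fingers": 0.05},{"linear": [-0.006,0.001,0.015],"delta_rot": [-0.1,0,-0.7],"fingers": 0.05},{"linear": [0,0,0.015],"delta_rot": [0,0,0],"fingers": 0.05},{"linear": [0,0,0.006],"delta_rot": [0,0,0],"fingers": 0.05},{"linear": [0,0,0],"delta_rot": [0,0,0],"fingers": 0.05},{"linear": [0,0,0],"delta_rot": [0,0,0],"fingers": 0.05}])

```text
clock: 22.87
position: [0.47, -0.3061, 0.1164]
ee_rot: [-0.0, 0.92, -0.391, 0.005]
contact_force: [0.1, 0.5, 0.3]
width: 0.0501
```

```bash
python3 - <<'E'
from h import *
p,r,s=sd()
plan([.4622,-.3043,.094],down(np.deg2rad(-47)),.05)
E
```

```text
p [ 0.47   -0.3061  0.1164] x [ 0.6944 -0.7195  0.0083] z [ 0.0084 -0.0035 -1.    ] F [0.1219 0.4844 0.2916] w 0.05014805167931518 t 22.8667 q [-0.703   0.364   1.7499  0.0033  1.0191  0.0984]
1
[{"linear": [-0.0068, 0.0045, 0.0224], "delta_rot": [-0.21, -0.48, 0.99], "fingers": 0.05}]
```

>>> send_rows(plan=[{"linear": [-0.006,0.003,0.007],"delta_rot": [-0.2,-0.4,0.6],"fingers": 0.05},{"linear": [-0.003,0.002,0.008],"delta_rot": [0,-0.1,0.3],"fingers": 0.05},{"linear": [0,0,0.005],"delta_rot": [0,0,0],"fingers": 0.05},{"linear": [0,0,0],"delta_rot": [0,0,0],"fingers": 0.05},{"linear": [0,0,0],"delta_rot": [0,0,0],"fingers": 0.05}])

```text
clock: 23.28
position: [0.4613, -0.3037, 0.0977]
ee_rot: [0.001, 0.918, -0.398, 0.002]
contact_force: [-0.3, -0.2, 0.5]
width: 0.0502
```

```bash
python3 - <<'E'
from h import *
p,r,s=sd()
plan([.4622,-.3043,.094],down(np.deg2rad(-47)),.05)
E
```

```text
p [ 0.4613 -0.3037  0.0977] x [ 0.6837 -0.7298  0.0045] z [ 0.0035 -0.0028 -1.    ] F [-0.2532 -0.1725  0.4698] w 0.05017831473870682 t 23.2833 q [-0.7083  0.3756  1.7882  0.0002  0.9732  0.1096]
1
[{"linear": [0.001, -0.0002, 0.0037], "delta_rot": [-0.04, -0.26, 0.13], "fingers": 0.05}]
```

>>> send_rows(force=40, plan=[{"linear": [0.001,0,0.004],"delta_rot": [0,0,0],"fingers": 0.05},{"linear": [0,0,0],"delta_rot": [0,0,0],"fingers": 0.03},{"linear": [0,0,0],"delta_rot": [0,0,0],"fingers": 0.005},{"linear": [0,0,0],"delta_rot": [0,0,0],"fingers": 0.005},{"linear": [0,0,0],"delta_rot": [0,0,0],"fingers": 0.005},{"linear": [0,0,0],"delta_rot": [0,0,0],"fingers": 0.005}])

```text
clock: 23.78
position: [0.4613, -0.3039, 0.0937]
ee_rot: [0.0, 0.917, -0.398, 0.001]
contact_force: [0.2, -0.6, -1.8]
width: 0.013
```

```bash
cat >>h.py <<'E'
def kn():
    p,r,s=pose();M=r.as_matrix();print('yaw',np.rad2deg(np.arctan2(M[1,0],M[0,0])),'p',p,'z',M[:2,2],'F',np.array(s['contact_force']),'M',np.array(s['moment']),'w',s['width'],'t',s['clock'],'q6',s['qpos'][5])
    return p,r
E
python3 -c "
from h import *
kn()"
```

```text
yaw -46.88752782897657 p [ 0.4613 -0.3039  0.0937] z [ 0.0016 -0.0009] F [ 0.1831 -0.6149 -1.7531] M [-0.0062 -0.0583 -0.0074] w 0.013021729239607647 t 23.7833 q6 0.10925094151590675
```

>>> send_rows(force=60, plan=[{"linear": [0,0,0],"delta_rot": [0,0,4],"fingers": 0.005},{"linear": [0,0,0],"delta_rot": [0,0,5],"fingers": 0.005},{"linear": [0,0,0],"delta_rot": [0,0,5],"fingers": 0.005},{"linear": [0,0,0],"delta_rot": [0,0,5],"fingers": 0.005}])

```text
clock: 24.12
position: [0.4614, -0.3042, 0.0938]
ee_rot: [0.0, 0.836, -0.549, 0.001]
contact_force: [0.0, -0.2, -0.8]
width: 0.0128
```

```bash
python3 -c "
from h import *
kn()"
```

```text
yaw -66.55005773006239 p [ 0.4614 -0.3042  0.0938] z [ 0.0019 -0.0019] F [ 0.0346 -0.1866 -0.7783] M [0.0184 0.0212 0.1802] w 0.012776081085593262 t 24.1167 q6 0.45303491070684293
```

Turning well, with a detent moment of 0.18 N m. I'll carry on.

>>> send_rows(plan=[{"linear": [0,0,0],"delta_rot": [0,0,5],"fingers": 0.005},{"linear": [0,0,0],"delta_rot": [0,0,5],"fingers": 0.005},{"linear": [0,0,0],"delta_rot": [0,0,5],"fingers": 0.005},{"linear": [0,0,0],"delta_rot": [0,0,5],"fingers": 0.005},{"linear": [0,0,0],"delta_rot": [0,0,5],"fingers": 0.005},{"linear": [0,0,0],"delta_rot": [0,0,5],"fingers": 0.005}])

```text
clock: 24.62
position: [0.4614, -0.3045, 0.0938]
ee_rot: [-0.0, -0.656, 0.754, -0.002]
contact_force: [0.2, 1.0, -0.0]
width: 0.0125
```

>>> send_rows(plan=[{"linear": [0,0,0],"delta_rot": [0,0,5],"fingers": 0.005},{"linear": [0,0,0],"delta_rot": [0,0,5],"fingers": 0.005},{"linear": [0,0,0],"delta_rot": [0,0,4],"fingers": 0.005}])

```text
clock: 24.87
position: [0.4614, -0.3047, 0.0938]
ee_rot: [-0.0, -0.554, 0.832, -0.002]
contact_force: [-0.4, 0.3, -0.5]
width: 0.0129
```

```bash
python3 -c "
from h import *
kn()"
```

```text
yaw -112.70480427339591 p [ 0.4614 -0.3047  0.0938] z [ 0.0013 -0.0035] F [-0.445   0.306  -0.4665] M [ 0.0633  0.1015 -0.0251] w 0.012938844665099576 t 24.8667 q6 1.259919308124838
```

>>> send_rows(plan=[{"linear": [0,0,0],"delta_rot": [0,0,3],"fingers": 0.005},{"linear": [0,0,0],"delta_rot": [0,0,3],"fingers": 0.005}])

```text
clock: 25.03
position: [0.4613, -0.3047, 0.0939]
ee_rot: [-0.001, -0.512, 0.859, -0.002]
contact_force: [1.2, 1.7, 0.9]
width: 0.0129
```

```bash
python3 -c "
from h import *
kn()"
```

```text
yaw -118.41926432421394 p [ 0.4613 -0.3047  0.0939] z [ 0.0001 -0.005 ] F [1.2105 1.7167 0.8848] M [0.6087 0.2203 2.7487] w 0.012876523686314267 t 25.0333 q6 1.3620394108733929
```

Moment jumped to 2.7 N m, so the knob is hard against its end stop. I'll relieve, release and retreat straight up.

>>> send_rows(plan=[{"linear": [0,0,0],"delta_rot": [0,0,-2.5],"fingers": 0.005},{"linear": [0,0,0],"delta_rot": [0,0,0],"fingers": 0.025},{"linear": [0,0,0],"delta_rot": [0,0,0],"fingers": 0.04},{"linear": [0,0,0],"delta_rot": [0,0,0],"fingers": 0.05},{"linear": [0,0,0],"delta_rot": [0,0,0],"fingers": 0.05},{"linear": [0,0,-0.015],"delta_rot": [0,0,0],"fingers": 0.05},{"linear": [0,0,-0.03],"delta_rot": [0,0,0],"fingers": 0.05},{"linear": [0,0,-0.035],"delta_rot": [0,0,0],"fingers": 0.05},{"linear": [0,0,-0.035],"delta_rot": [0,0,0],"fingers": 0.05},{"linear": [0,0,-0.035],"delta_rot": [0,0,0],"fingers": 0.05},{"linear": [0,0,-0.02],"delta_rot": [0,0,0],"fingers": 0.05},{"linear": [0,0,0],"delta_rot": [0,0,0],"fingers": 0.05}])

```text
clock: 26.03
position: [0.4611, -0.304, 0.2698]
ee_rot: [-0.002, -0.528, 0.849, -0.001]
contact_force: [0.3, -0.3, 0.7]
width: 0.0504
```

```bash
python3 - <<'E'
from h import *
p,r=kn()
c=cam('wrist');im=manip.get_image('wrist');cv2.imwrite('pics/w11.png',im[...,::-1])
k0=np.array([.4614,-.3045]);e=np.array([.9788,.2048]);f=np.array([-e[1],e[0]])
for th in ['lock_grip','riser','block']:
  for k in manip.masks_of(th,'wrist')[:2]: print(th,k['p'],k['extent'])
print('pred knob top, flange',proj([[*k0,.094],[*(k0+e*.14),.056],[*(k0+e*.14),.19]],c))
# white pointer on the knob: bright blobs within 25 mm of the axis in the z=.0945 plane
g=cv2.cvtColor(im,cv2.COLOR_RGB2GRAY);x,y=proj([[*k0,.0945]],c)[0]
dark=(g<75).astype(np.uint8)
for thr in (140,170):
  n,l,s,ce=cv2.connectedComponentsWithStats((g>thr).astype(np.uint8))
  for i in range(1,n):
    w=onz(ce[i],.0945,c)[:2]-k0
    if s[i,4]<150 and np.linalg.norm(w)<.025: print(thr,s[i],w@e,w@f,'ang rel block',np.rad2deg(np.arctan2(w@f,w@e)))
b=manip.get_image('side');a=manip.get_image('scene');cv2.imwrite('pics/s3.png',b[...,::-1])
for th in ['joiner','pot','tube_pot','spray','jar','pot2','riser']:
  print(th,[(round(k['p'],2),np.round(k['extent']).tolist()) for k in manip.find_in(th,'side')[:2]])
E
```

```text
yaw -116.20903536947107 p [ 0.4611 -0.304   0.2698] z [-0.002  -0.0028] F [ 0.3226 -0.2641  0.7189] M [ 0.0282  0.0193 -0.0069] w 0.05043695421748199 t 26.0333 q6 1.3222107706932311
lock_grip 0.68 [0.8, 0.5, 55.6, 54.2]
lock_grip 0.6 [301.6, 157.2, 348.7, 205.2]
block 0.39 [303.4, 158.6, 348.0, 206.9]
pred knob top, flange [[323.4292 185.2823]
 [228.5161  57.8745]
 [160.5446  22.8547]]
joiner [(0.67, [290.0, 222.0, 315.0, 286.0])]
pot [(0.4, [401.0, 225.0, 412.0, 237.0])]
tube_pot [(0.49, [394.0, 262.0, 416.0, 305.0])]
spray [(0.71, [411.0, 223.0, 447.0, 266.0])]
jar [(0.31, [331.0, 276.0, 424.0, 373.0])]
pot2 [(0.4, [401.0, 225.0, 412.0, 237.0])]
riser [(0.61, [389.0, 261.0, 414.0, 304.0]), (0.2, [243.0, 133.0, 279.0, 194.0])]
```

```bash
python3 - <<'E'
from h import *
c=cam('wrist');g=cv2.cvtColor(cv2.imread('pics/w11.png'),cv2.COLOR_BGR2GRAY)
k0=np.array([.4614,-.3045]);e=np.array([.9788,.2048]);f=np.array([-e[1],e[0]])
def smp(G,cc,a,b,z):
    x,y=proj([[*(k0+e*a+f*b),z]],cc)[0];return int(G[int(round(y)),int(round(x))]) if 0<=y<400 and 0<=x<640 else -1
for rr in (.012,.016): print(rr,[(d,smp(g,c,rr*np.cos(np.deg2rad(d)),rr*np.sin(np.deg2rad(d)),.0945)) for d in range(0,360,12)])
print('tongue line (dist from socket axis mm, wrist before/after, offset 0 and +-13)')
z=np.load('w10.npz');c0=(z['K'],z['R'],z['t']);g0=cv2.cvtColor(cv2.imread('pics/w10f.png'),cv2.COLOR_BGR2GRAY)
for d in range(44,9,-3): print(d,[smp(G,cc,.14-d/1000,b,.064) for G,cc in ((g0,c0),(g,c)) for b in (0,.006)])
E
```

```text
0.012 [(0, 49), (12, 53), (24, 55), (36, 56), (48, 55), (60, 55), (72, 55), (84, 56), (96, 54), (108, 51), (120, 52), (132, 74), (144, 255), (156, 44), (168, 42), (180, 46), (192, 50), (204, 53), (216, 55), (228, 46), (240, 45), (252, 40), (264, 39), (276, 40), (288, 36), (300, 40), (312, 54), (324, 54), (336, 56), (348, 55)]
0.016 [(0, 51), (12, 38), (24, 40), (36, 40), (48, 38), (60, 54), (72, 53), (84, 106), (96, 94), (108, 218), (120, 133), (132, 57), (144, 255), (156, 46), (168, 219), (180, 246), (192, 249), (204, 171), (216, 69), (228, 44), (240, 49), (252, 53), (264, 41), (276, 40), (288, 39), (300, 38), (312, 48), (324, 49), (336, 46), (348, 52)]
tongue line (dist from socket axis mm, wrist before/after, offset 0 and +-13)
44 [141, 142, 148, 144]
41 [141, 141, 146, 143]
38 [141, 137, 146, 159]
35 [142, 136, 144, 232]
32 [134, 186, 162, 232]
29 [105, 179, 233, 232]
26 [174, 179, 233, 232]
23 [220, 178, 233, 232]
20 [248, 232, 233, 231]
17 [247, 247, 204, 249]
14 [247, 247, 227, 247]
11 [240, 247, 167, 237]
```

The pointer reads 144° relative to the block, from about 211° before, so it turned about 67° and held after release. The tongue now covers the flange up to 14–17 mm from the axis. Handing in.

```bash
python3 -c "
from h import *
print(manip.sign_off())"
```

```text
the job is handed in; nothing more can be done
None
```

The riser is standing in the socket with its flange down on the block, and the knob is locked. I handed the job in at about 26 s of the 72 s.

I picked the riser up at mid-pipe, leaned it in the rest and let go. I then took it by the head and stood it in the socket, and turned the knob clockwise to its end stop before releasing and rising clear.

**Checks that agreed:**
- **Riser seated:** it stopped at TCP z 0.183 (0.182 expected) and pushed back with about 32 N. A wrist picture showed the flange flat on the block.
- **Knob locked:** it turned about 67° and hit a hard stop (moment rose to 2.7 N m). Its pointer was still in the locked position after I let go.
- **Tongue over the flange:** brightness samples put its end about 14–17 mm from the socket axis (14 expected).
- **Nearby items:** the joiner and spray bottle showed in the side view where they had been at the start.

**Weaker points:**
- The arm hid the pot, pot2, jar and tube pot in the last side view. Their detections were poor, so I did not confirm them again.
- Lowering the riser into the rest gave a brief 73 N at the wrist, under the 120 N limit. The load went through the held riser, not the gripper's body.
- The first two move calls were refused because some rows lacked a finger value. Nothing moved.

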